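# Lay out the parts of an actuator kit

## Robot

A 6-joint arm with a two-finger parallel gripper is mounted at the origin on the work surface. World frame = base frame: x ahead of the robot, y to its left, z up, the work surface at z = 0. Lengths are in mm, angles in rad, forces in N, time in s.
With the tool pointing down it reaches from about 400 to 925 mm from the base axis. Payload 12.5 kg.
Tool frame: the origin (TCP) lies at the very end of the fingers, on their centre line; the grasp point (between the pads) lies env.grip_point_offset behind it (env.grip_point_offset is the distance from the TCP to the grasp point, in mm); y points along the fingers, z is the direction in which the jaws open and shut, and the axes are right-handed (so a half turn about y gives the same grasp; the last joint's range is limited). The gripper opens to 95 mm and grips with 3 to 60 N. Pads are 20 mm wide; open, the fingers measure 119 mm over their backs; the gripper's body (75 mm by 180 mm) begins 59 mm behind the grasp point.
Start: joints at [1.1, 0.491, 1.559, -0, 1.092, -0.106], TCP at [222.961, 583.897, 214.661] pointing down, gripper open.
Joint ranges: [-3.1, 3.1], [-0.84, 2.19], [0.05, 2.79], [-1.13, 4.28], [0.06, 2.93], [-2.69, 2.69]. Speed limits (rad/s): [2.22, 2.22, 2.79, 3.14, 3.14, 3.14].

## Interface

Orientations are given as [roll, pitch, yaw] about the fixed x, y, z axes, in that order (R = Rz(yaw) Ry(pitch) Rx(roll)).
In Python, from cell import readout, read_camera, env, nets gives the robot as it stands.
- The arm moves only by the tool apply_moves, never from a script. Its argument "increments" is a list of rows, each a list of 3 entries, a list of its own where there are three numbers: the shift along the tool's x, y, z in cm, then the turn, a rotation vector about the tool's x, y, z in degrees, then the finger opening in cm, from 0 to 9.51. A call has exactly 5 rows; each row shifts and turns the pose as measured when the row begins, along the tool's axes as they then stand; what a row does not reach is not made up. A row lasts 1/8 s, in which the tool goes at most 62.5 mm and 10.7 degrees, less where a joint would pass 70% of its speed; a pose out of reach is approached as far as the arm can. A call with a gripper value outside its range is refused whole. The fingers move at their own pace and stop on an object; the grip force is fixed at half the most. Time passes only in rows, so rows that do not move let the fingers close, or fill a call up. It gives the time, the measured TCP pose, the force and the opening at its end, in the units of the state.
- readout.state(): the state, without advancing time (a new reading comes with each control period).
- read_camera(name): name is "scene" or "top"; returns a dict with "img" (400x640x3 uint8, red, green, blue), "vfov" (degrees; the focal length in pixels is half the picture's height over the tangent of half this angle, whatever the lens; pixels are square), "cx", "cy" (the principal point, pixels), "rvec" (rotation vector, rad) and "tvec" (3), from world to camera coordinates, as OpenCV has them. Camera axes: x right, y down, z forward; pixel columns grow to the right and rows downward; lengths in mm; the calibration is good to about 2 mm. A picture is of the moment at which its call begins. There is no depth.
- env.job_done(): hands the job in, once; it reports no verdict.
Trained networks look in a picture, given as the dict that the camera call returned (one of the last four; its "shot" number tells which), for a name from the list of things; names that differ only in an ending like _2 or _b are one class to them, and where a whole thing is asked for, a point or a joint stands for the part that bears it (a point fixed in the world has none). Each returns a list of dicts, best first, with "confidence" (0 to 1); they miss things now and then, are a little off and sometimes report something else, mostly with a low value. They report only what shows in the picture. A call takes as long as a camera call. They do not tell look-alikes from the thing itself.
- nets.look_for(picture, thing): "point" ([x, y, z] in mm, in the coordinates of the camera as it stood for that picture, good to about 4 mm: the middle of the surface that is visible of it).
- nets.mark_of(picture, thing): "point" ([x, y, z] in mm, in the coordinates of the camera as it stood for that picture, good to about 4 mm: a listed point, or the origin of a listed thing).
The state is a dict: "t": time; "joints": joint angles; "qvel": joint speeds; "tau": joint torques, N m; "eef_pos": TCP position; "tcp_rot": TCP orientation; "ft_force": force on the tool from outside, world axes, zero at the start; "moment": the same for the moment, N m; "opening": opening from 0.0 (shut) to 1.0 (fully open).
Only numpy, scipy, OpenCV 4.12 (cv2) and the standard library are available. Lean on these libraries where they do the work, as an engineer would, in place of code of your own. Each camera call takes 0.05 s, during which the arm holds its last target. There are 200 camera calls.

## Task

Lay out the actuator kit: stand the large flange, the small flange and the bearing block upright and centred on the pads that show their outlines, the block turned to lie along its outline, and pull the shaft up out of its two spring clips and lay it in the V cradle, centred and resting in both Vs. Set everything down gently, drop nothing, and leave all four parts in their places.

Things in the scene. Friction and masses are not known exactly. Their poses are not given: they have to be found in the camera images.
- large_flange: Loose bare-aluminium round flange, standing on its disc: disc 64 mm diameter, 10 mm thick, with a round hub of 34 mm diameter rising from its middle to 45 mm above the underside; about 0.22 kg. Origin: centre of the underside; z up. Grip it by the hub.
- small_flange: Loose bare-aluminium round flange of the same form but smaller: disc 44 mm diameter, 8 mm thick, hub 24 mm diameter rising to 42 mm above the underside; about 0.12 kg. Origin: centre of the underside; z up. Grip it by the hub.
- bearing_block: Loose dark-steel bearing block: a foot 80 mm long (its x), 32 mm wide (its y), 12 mm thick, with a round-topped housing 44 mm long in the middle, as wide as the foot (flat sides, 32 mm apart), rising to 44 mm; about 0.3 kg. Origin: centre of the underside; z up. Grip it across its 32 mm width.
- shaft: Loose plain steel shaft, 20 mm diameter, 110 mm long, about 0.26 kg, at the start lying level in the two spring clips of the clip rack. Origin: its middle, on its axis; x runs along it.
- clip_rack: Fixed grey rack, base 110 (x, along shaft) x 56 x 10 mm high; two C-shaped steel spring clips, open upward, 38 mm either side of its middle along x, each 10 mm long, 32 mm wide, up to 62 mm high. The shaft's axis lies 45 mm above the table; the 66 mm between the clips is free above the base: grip there across the shaft, pull straight up (10 to 18 N, then it snaps free). Origin: centre of underside.
- large_pad: Fixed white pad, 90 x 90 mm, 4 mm thick, with a black solid disc of 64 mm diameter printed in its middle: place of the large flange. Origin: centre of the underside (table height), z up.
- small_pad: Fixed white pad, 90 x 90 mm, 4 mm thick, with a black solid disc of 44 mm diameter printed in its middle: place of the small flange. Origin: centre of the underside (table height), z up.
- block_pad: Fixed white pad, 110 mm (its x) by 64 mm (its y), 4 mm thick, with a black solid rectangle of 80 by 32 mm printed in its middle, long side along x: place of the bearing block, either way round. Origin: centre of the underside (table height), z up.
- cradle_seat (a point): Middle of the shaft's axis when home in the cradle, 45 mm above the table; x along the shaft (either way round). Cradle: fixed white base 110 (x) x 56 (y) x 10 mm high, with two black 90-degree V rests, 8 mm thick, 38 mm either side of the middle along x, 34 mm wide at the mouth (40 mm outside), top 48 mm above the table. The 68 mm between the Vs is free above the base.
Not all that is in view belongs to the job. What is shaped like the bearing_block but red or yellow is not meant. What is shaped like the small_flange but green is not meant.

How it is judged:
By the outcome, as a careful person would: the job done as asked, in the order asked, and still so for the second after the job is handed in, with the robot touching nothing.
It also fails if it takes over 115 s, if anything falls off the work surface, if the arm or the gripper's body presses on something with over 40 N, if the wrist force passes 120 N, or if a joint passes its speed limit or range.

## Working session

There is one attempt and no reset: what is moved stays moved. The work goes in short steps, Python scripts to look and compute and a tool call to move; the robot and the scene stay as the last step left them, time stands still between calls to the robot, and variables do not carry over. Pictures are saved under pics/ and viewed, about 12 in all and at most 16, crops included, and the job is handed in when it is done.

Besides the shell and the picture viewer there is one more tool, called after ">>>" by a JSON object that holds its "method" and its "body", one argument or row to a line. apply_moves: Moves the arm, as the interface text tells. Its arguments: {"type":"object","properties":{"increments":{"type":"array"}},"required":["increments"]}

```bash
mkdir -p pics; ls; cat > h.py <<'E'
import numpy as np, cv2
from cell import readout, read_camera, env, nets
def cam(p):
    h,w=p["img"].shape[:2]; f=h/2/np.tan(np.radians(p["vfov"])/2)
    K=np.array([[f,0,p["cx"]],[0,f,p["cy"]],[0,0,1.]]); R=cv2.Rodrigues(np.array(p["rvec"],float))[0]
    return K,R,np.array(p["tvec"],float).ravel()
def w2p(p,X):
    K,R,t=cam(p); c=(np.atleast_2d(X)@R.T+t)@K.T; return c[:,:2]/c[:,2:]
def c2w(p,X):
    K,R,t=cam(p); return R.T@(np.array(X)-t)
def p2w(p,uv,z):
    K,R,t=cam(p); uv=np.atleast_2d(np.array(uv,float)); d=np.c_[uv,np.ones(len(uv))]@np.linalg.inv(K).T@R
    o=-R.T@t; return o+d*((z-o[2])/d[:,2:])
def save(p,n,crop=None,s=1):
    im=p["img"][:,:,::-1]
    if crop: u0,v0,u1,v1=crop; im=im[v0:v1,u0:u1]
    cv2.imwrite("pics/"+n,cv2.resize(im,None,fx=s,fy=s,interpolation=cv2.INTER_CUBIC))
E
python3 - <<'E'
from h import *
s=readout.state(); print({k:np.round(v,3) for k,v in s.items()}, env.grip_point_offset)
for n in ("scene","top"):
    p=read_camera(n); save(p,n+"0.png",s=1.25); np.save(n+"0.npy",p,allow_pickle=True)
    K,R,t=cam(p); print(n,p["vfov"],p["cx"],p["cy"],(-R.T@t).round(), {k:v for k,v in p.items() if k!='img'})
    for th in ["large_flange","small_flange","bearing_block","shaft","clip_rack","large_pad","small_pad","block_pad","cradle_seat"]:
        print(th,[(round(d["confidence"],2),c2w(p,d["point"]).round(0).tolist(),w2p(p,c2w(p,d["point"])).round()[0].tolist()) for d in nets.mark_of(p,th)[:4]])
E
```

```text
pics
{'t': np.float64(0.0), 'joints': array([ 1.1  ,  0.492,  1.559, -0.   ,  1.092, -0.106]), 'qvel': array([ 0.   , -0.001,  0.001, -0.002,  0.002,  0.002]), 'tau': array([-0.0000e+00, -6.1264e+01, -2.5819e+01,  6.9000e-02,  4.8000e-02,
       -0.0000e+00]), 'eef_pos': array([222.849, 583.652, 214.013]), 'tcp_rot': array([-1.572,  0.   , -0.365]), 'ft_force': array([0.669, 0.841, 0.625]), 'moment': array([-0.01 , -0.024, -0.001]), 'opening': np.float64(0.999)} 18.8
scene 53.19352416617979 314.01247658881937 199.81528753940827 [1177. -181.  570.] {'vfov': 53.19352416617979, 'cx': 314.01247658881937, 'cy': 199.81528753940827, 'rvec': array([ 1.79005294,  1.42958361, -0.76266966]), 'tvec': array([ -65.70828839, -213.07408549, 1301.02953199]), 'shot': 1}
large_flange [(0.56, [598.0, -295.0, 1.0], [197.0, 282.0]), (0.37, [604.0, 277.0, -5.0], [468.0, 241.0])]
small_flange [(0.52, [464.0, -116.0, 0.0], [279.0, 227.0]), (0.49, [366.0, -103.0, 2.0], [278.0, 201.0])]
bearing_block [(0.98, [457.0, -322.0, -1.0], [186.0, 239.0]), (0.85, [327.0, -356.0, 1.0], [174.0, 207.0]), (0.79, [377.0, -2
[... 619 characters left out ...]
e_flange [(0.95, [606.0, -290.0, 2.0], [407.0, 163.0])]
small_flange [(0.73, [370.0, -101.0, 4.0], [342.0, 244.0]), (0.57, [465.0, -116.0, 1.0], [347.0, 211.0])]
bearing_block [(0.87, [382.0, -205.0, 4.0], [379.0, 240.0]), (0.58, [459.0, -322.0, 0.0], [419.0, 214.0]), (0.56, [333.0, -356.0, 1.0], [432.0, 258.0])]
shaft [(0.76, [602.0, 272.0, 45.0], [209.0, 159.0])]
clip_rack [(0.78, [610.0, 276.0, -2.0], [212.0, 159.0])]
large_pad [(0.78, [439.0, 284.0, -1.0], [206.0, 218.0])]
small_pad [(0.86, [593.0, 102.0, -3.0], [272.0, 166.0])]
block_pad [(0.69, [441.0, 138.0, -0.0], [258.0, 218.0])]
cradle_seat [(0.88, [596.0, -98.0, 47.0], [342.0, 162.0]), (0.43, [464.0, -321.0, 0.0], [419.0, 212.0])]
```

View pics/scene0.png

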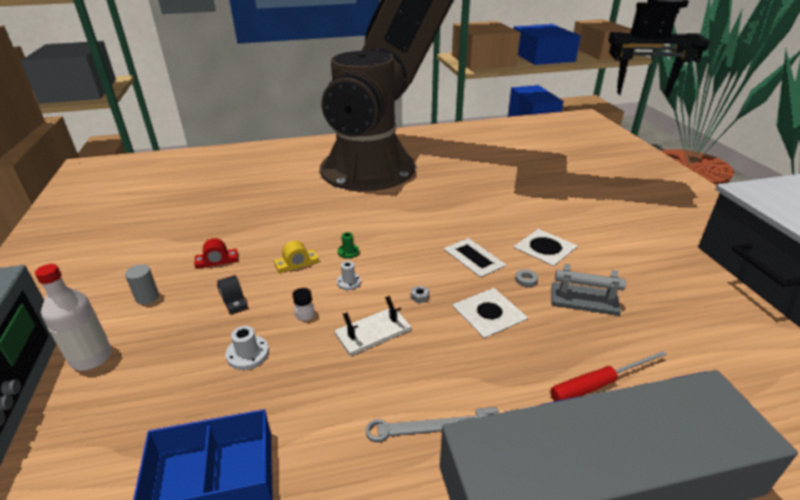

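View pics/top0.png

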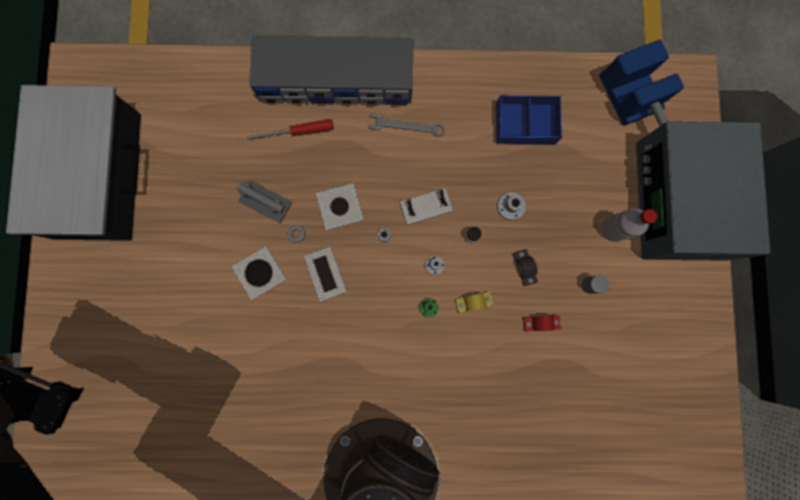

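The scene view shows the racks, pads and flanges. The dark block is at about (186,236) in raw scene pixels and (420,213) in top. The small silver flange is at (347,211) in top, and the green, yellow and red parts are look-alikes. I'll zoom in for segmentation.

```bash
python3 - <<'E'
from h import *
t=np.load("top0.npy",allow_pickle=True).item(); s=np.load("scene0.npy",allow_pickle=True).item()
save(t,"topc.png",(180,140,440,240),3); save(s,"scenec.png",(170,180,510,300),2.3)
a=cv2.imread("pics/topc.png"); b=cv2.imread("pics/scenec.png"); w=max(a.shape[1],b.shape[1])
f=lambda x:cv2.copyMakeBorder(x,0,0,0,w-x.shape[1],cv2.BORDER_CONSTANT)
cv2.imwrite("pics/mos.png",np.vstack([f(a),f(b)]))
E
```

```text
(no output)
```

View pics/mos.png

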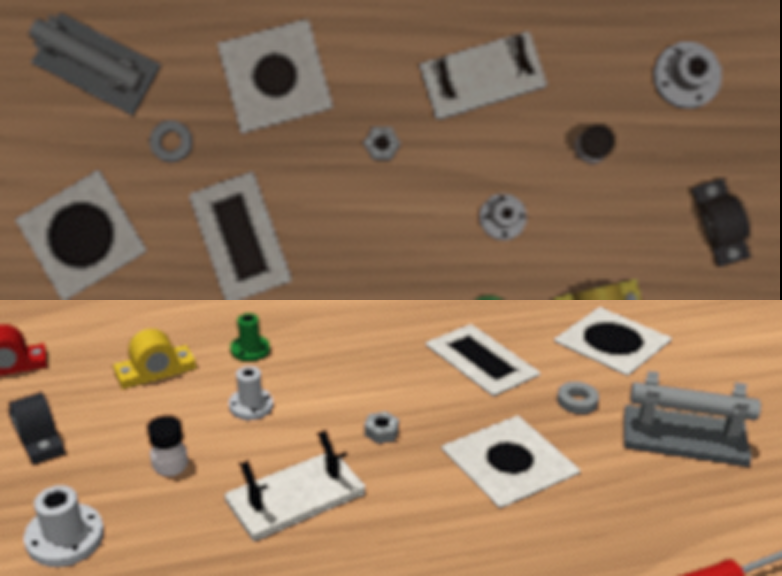

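```bash
cat > fit.py <<'E'
from h import *
from scipy.optimize import minimize
def box(lx,ly,z0,z1,cx=0,cy=0): return np.array([[cx+a*lx/2,cy+b*ly/2,z] for a in(-1,1) for b in(-1,1) for z in(z0,z1)])
def cylz(r,z0,z1,n=48):
    a=np.linspace(0,2*np.pi,n,False); return np.vstack([np.c_[r*np.cos(a),r*np.sin(a),0*a+z] for z in(z0,z1)])
def cyly(r,w,zc,n=48):
    a=np.linspace(0,2*np.pi,n,False); return np.vstack([np.c_[r*np.cos(a),0*a+y,zc+r*np.sin(a)] for y in(-w/2,w/2)])
def cylx(r,l,zc):
    return cyly(r,l,zc)[:,[1,0,2]]
def vrest(x):
    out=[]
    for s in(-1,1):
        yz=np.array([(0,10),(s*20,10),(s*20,48),(s*17,48),(0,31)])
        out.append(np.vstack([np.c_[0*yz[:,:1]+x+d,yz] for d in(-4,4)]))
    return out
M={"large_flange":[cylz(32,0,10),cylz(17,0,45)],"small_flange":[cylz(22,0,8),cylz(12,0,42)],
"bearing_block":[box(80,32,0,12),np.vstack([box(44,32,0,22),cyly(22,32,22)])],
"large_pad":[box(90,90,0,4)],"small_pad":[box(90,90,0,4)],"block_pad":[box(110,64,0,4)],
"cradle":[box(110,56,0,10)]+vrest(-38)+vrest(38),"rack":[box(110,56,0,10),cylx(10,110,45)],"shaft":[cylx(10,110,0)]}
SS=8
def render(p,parts,x,y,yaw,win,dz=0):
    u0,v0,u1,v1=win; m=np.zeros(((v1-v0)*SS,(u1-u0)*SS),np.float32); c,s=np.cos(yaw),np.sin(yaw)
    for P in parts:
        Q=np.c_[x+c*P[:,0]-s*P[:,1],y+s*P[:,0]+c*P[:,1],P[:,2]+dz]
        uv=(w2p(p,Q)+.5-[u0,v0])*SS-.5
        cv2.fillConvexPoly(m,cv2.convexHull((uv*16).round().astype(np.int32)),1.,shift=4)
    return cv2.GaussianBlur(cv2.resize(m,(u1-u0,v1-v0),interpolation=cv2.INTER_AREA),(0,0),.7)
def soft(p,win):
    u0,v0,u1,v1=win; im=p["img"][v0:v1,u0:u1].astype(float); q=(im[...,0]-im[...,2])/(im.sum(2)+15)
    b=np.percentile(q,85); return np.clip(1-(q-.02)/(b-.02),0,1)
def fit(pics,name,x0,dz=0,usoft=soft):
    wins=[]
    for p in pics:
        uv=w2p(p,[x0[0],x0[1],20+dz])[0]; r=int(52*w2r(p,x0)); wins.append((max(0,int(uv[0]-r)),max(0,int(uv[1]-r)),int(uv[0]+r),int(uv[1]+r)))
    D=[usoft(p,w) for p,w in zip(pics,wins)]
    # ignore other objects: weight only near initial silhouette
    W=[cv2.dilate((render(p,M[name],*x0,w,dz)>.05).astype(np.uint8),np.ones((9,9))) for p,w in zip(pics,wins)]
    f=lambda q:sum((Wi*(render(p,M[name],q[0],q[1],q[2]/50,w,dz)-d)**2).sum() for p,w,d,Wi in zip(pics,wins,D,W))
    q0=np.array([x0[0],x0[1],x0[2]*50]); r=minimize(f,q0,method="Nelder-Mead",options=dict(initial_simplex=q0+np.array([[0,0,0],[6,0,0],[0,6,0],[0,0,8]]),xatol=.05,fatol=.01))
    return np.r_[r.x[:2],r.x[2]/50],r.fun
def w2r(p,x0):
    a=w2p(p,[[x0[0],x0[1],0],[x0[0],x0[1]+10,0],[x0[0]+10,x0[1],0]]); return max(np.linalg.norm(a[1]-a[0]),np.linalg.norm(a[2]-a[0]))/10*1.6
E
cat > m1.py <<'E'
from fit import *
t=np.load("top0.npy",allow_pickle=True).item(); s=np.load("scene0.npy",allow_pickle=True).item()
I={"large_flange":(602,-292,0),"small_flange":(464,-116,0),"bearing_block":(458,-322,.3),"large_pad":(441,284,.5),"small_pad":(595,104,.2),"block_pad":(441,135,.3),"cradle":(597,-98,1.4),"rack":(604,275,-2.1)}
# yaw: top image: +u = -y world, up = +x world
for n,x in I.items():
    best=None
    for dy in ([0] if "flange" in n else [-.35,0,.35] if "pad" in n and n!="block_pad" else [0,.5,1,1.57,2.1,2.6]):
        r=fit([t],n,(x[0],x[1],dy+(x[2] if "pad" in n and n!="block_pad" else 0)))
        if best is None or r[1]<best[1]: best=r
    rb=fit([t,s],n,best[0]); rs=fit([s],n,best[0])
    f=lambda r:(r[0][:2].round(1).tolist(),round(np.degrees(r[0][2])%180,1),round(r[1],1))
    print(n,"top",f(best),"scene",f(rs),"both",f(rb))
E
python3 m1.py
```

```text
large_flange top ([601.1, -293.0], np.float64(12.8), np.float64(5.3)) scene ([599.8, -293.0], np.float64(19.7), np.float64(2.2)) both ([600.3, -293.0], np.float64(19.1), np.float64(9.2))
small_flange top ([461.9, -115.4], np.float64(5.1), np.float64(1.4)) scene ([460.8, -115.8], np.float64(12.9), np.float64(36.7)) both ([461.6, -115.6], np.float64(6.6), np.float64(39.1))
bearing_block top ([458.1, -322.1], np.float64(16.9), np.float64(27.7)) scene ([457.9, -321.8], np.float64(15.5), np.float64(23.6)) both ([458.8, -321.7], np.float64(16.0), np.float64(58.5))
large_pad top ([440.3, 282.5], np.float64(32.1), np.float64(21.7)) scene ([439.8, 281.9], np.float64(32.1), np.float64(18.2)) both ([440.1, 282.3], np.float64(32.2), np.float64(41.0))
small_pad top ([595.7, 103.7], np.float64(16.5), np.float64(23.9)) scene ([594.8, 103.4], np.float64(16.5), np.float64(1.2)) both ([595.2, 103.4], np.float64(16.4), np.float64(26.2))
block_pad top ([439.7, 132.9], np.float64(21.2), np.float64(28.6)) scene ([439.5, 132.5], np.float64(20.9), np.float64(0.9)) both ([439.6, 132.8], np.float64(20.9), np.float64(31.0))
cradle top ([597.7, -95.6], np.float64(107.7), np.float64(14.1)) scene ([597.6, -96.1], np.float64(106.9), np.float64(83.7)) both ([597.6, -96.0], np.float64(107.4), np.float64(99.3))
rack top ([604.2, 274.3], np.float64(62.6), np.float64(2.4)) scene ([602.3, 273.9], np.float64(62.8), np.float64(70.0)) both ([603.0, 273.9], np.float64(62.8), np.float64(86.7))
```

```bash
cat > go.py <<'E'
import sys; from h import *
from scipy.spatial.transform import Rotation as Ro
# go.py n  x y z yaw [n x y z yaw ...]: even rows to goals (TCP, mm, deg), tool down
s=readout.state(); P=s["eef_pos"].copy(); R=Ro.from_euler("xyz",s["tcp_rot"])
print("t",round(s["t"],2),"P",P.round(1),"rot",np.degrees(s["tcp_rot"]).round(2),"F",s["ft_force"].round(1),"open",round(float(s["opening"])*95,1),"j",s["joints"].round(2))
a=[float(v) for v in sys.argv[1:]]
for i in range(0,len(a),5):
    n=int(a[i]); G=np.array(a[i+1:i+4]); RG=Ro.from_euler("xyz",[-np.pi/2,0,np.radians(a[i+4])]); P0=P.copy()
    rv=(R.inv()*RG).as_rotvec()/n; print("-- dist",round(np.linalg.norm(G-P0)),"turn",np.degrees(rv*n).round(1))
    for k in range(n):
        d=R.inv().apply((G-P0)/n)/10; print("[",d.round(2).tolist(),np.degrees(rv).round(1).tolist(),"]"); R=R*Ro.from_rotvec(rv); P=P+(G-P0)/n
E
python3 go.py 7 300 320 200 -90  13 600 -293 120 -90
```

```text
t 1.0 P [223.  583.9 214.7] rot [-89.99  -0.   -20.9 ] F [-0.6  0.3  0.1] open 94.8 j [ 1.1   0.49  1.56  0.    1.09 -0.11]
-- dist 275 turn [-0.  69.1 -0. ]
[ [2.37, 0.21, -3.13] [-0.0, 9.9, -0.0] ]
[ [2.87, 0.21, -2.68] [-0.0, 9.9, -0.0] ]
[ [3.29, 0.21, -2.14] [-0.0, 9.9, -0.0] ]
[ [3.61, 0.21, -1.55] [-0.0, 9.9, -0.0] ]
[ [3.82, 0.21, -0.91] [-0.0, 9.9, -0.0] ]
[ [3.92, 0.21, -0.24] [-0.0, 9.9, -0.0] ]
[ [3.9, 0.21, 0.44] [-0.0, 9.9, -0.0] ]
-- dist 687 turn [0. 0. 0.]
[ [4.72, 0.62, 2.31] [0.0, 0.0, 0.0] ]
[ [4.72, 0.62, 2.31] [0.0, 0.0, 0.0] ]
[ [4.72, 0.62, 2.31] [0.0, 0.0, 0.0] ]
[ [4.72, 0.62, 2.31] [0.0, 0.0, 0.0] ]
[ [4.72, 0.62, 2.31] [0.0, 0.0, 0.0] ]
[ [4.72, 0.62, 2.31] [0.0, 0.0, 0.0] ]
[ [4.72, 0.62, 2.31] [0.0, 0.0, 0.0] ]
[ [4.72, 0.62, 2.31] [0.0, 0.0, 0.0] ]
[ [4.72, 0.62, 2.31] [0.0, 0.0, 0.0] ]
[ [4.72, 0.62, 2.31] [0.0, 0.0, 0.0] ]
[ [4.72, 0.62, 2.31] [0.0, 0.0, 0.0] ]
[ [4.72, 0.62, 2.31] [0.0, 0.0, 0.0] ]
[ [4.72, 0.62, 2.31] [0.0, 0.0, 0.0] ]
```

>>> {"method": "apply_moves", "body": {
  "increments": [
    [[2.4, 0.2, -3.1], [0, 9.9, 0], 7],
    [[2.9, 0.2, -2.7], [0, 9.9, 0], 7],
    [[3.3, 0.2, -2.1], [0, 9.9, 0], 7],
    [[3.6, 0.2, -1.5], [0, 9.9, 0], 7],
    [[3.8, 0.2, -0.9], [0, 9.9, 0], 7]
  ]
}}

```text
t: 1.62
eef_pos: [277.8, 392.1, 203.9]
tcp_rot: [-1.57, 0.001, -1.252]
ft_force: [1.1, 0.4, 0.5]
opening: 0.736
```

```bash
python3 go.py 5 320 250 190 -90  12 600 -293 120 -90
```

```text
t 1.62 P [277.8 392.1 203.9] rot [-8.993e+01  5.000e-02 -7.173e+01] F [1.1 0.4 0.5] open 69.9 j [0.82 0.3  1.92 0.   0.92 0.5 ]
-- dist 149 turn [-0.1 18.3 -0.1]
[ [2.96, 0.28, -0.09] [-0.0, 3.7, -0.0] ]
[ [2.96, 0.28, 0.1] [-0.0, 3.7, -0.0] ]
[ [2.95, 0.28, 0.29] [-0.0, 3.7, -0.0] ]
[ [2.93, 0.28, 0.47] [-0.0, 3.7, -0.0] ]
[ [2.89, 0.28, 0.66] [-0.0, 3.7, -0.0] ]
-- dist 615 turn [0. 0. 0.]
[ [4.53, 0.58, 2.33] [0.0, 0.0, 0.0] ]
[ [4.53, 0.58, 2.33] [0.0, 0.0, 0.0] ]
[ [4.53, 0.58, 2.33] [0.0, 0.0, 0.0] ]
[ [4.53, 0.58, 2.33] [0.0, 0.0, 0.0] ]
[ [4.53, 0.58, 2.33] [0.0, 0.0, 0.0] ]
[ [4.53, 0.58, 2.33] [0.0, 0.0, 0.0] ]
[ [4.53, 0.58, 2.33] [0.0, 0.0, 0.0] ]
[ [4.53, 0.58, 2.33] [0.0, 0.0, 0.0] ]
[ [4.53, 0.58, 2.33] [0.0, 0.0, 0.0] ]
[ [4.53, 0.58, 2.33] [0.0, 0.0, 0.0] ]
[ [4.53, 0.58, 2.33] [0.0, 0.0, 0.0] ]
[ [4.53, 0.58, 2.33] [0.0, 0.0, 0.0] ]
```

>>> {"method": "apply_moves", "body": {
  "increments": [
    [[4.2, 0.3, 0], [0, 6, 0], 7],
    [[4.2, 0.3, 0.5], [0, 6, 0], 7],
    [[4.5, 0.3, 1.0], [0, 6, 0], 7],
    [[4.5, 0.5, 2.3], [0, 0, 0], 7],
    [[4.5, 0.5, 2.3], [0, 0, 0], 7]
  ]
}}

```text
t: 2.25
eef_pos: [366.3, 172.2, 185.5]
tcp_rot: [-1.566, 0.003, -1.577]
ft_force: [0.7, -0.0, 0.6]
opening: 0.737
```

>>> {"method": "apply_moves", "body": {
  "increments": [
    [[4.5, 0.5, 2.3], [0, 0, 0], 7],
    [[4.5, 0.5, 2.3], [0, 0, 0], 7],
    [[4.5, 0.5, 2.3], [0, 0, 0], 7],
    [[4.5, 0.5, 2.3], [0, 0, 0], 7],
    [[4.5, 0.5, 2.3], [0, 0, 0], 7]
  ]
}}

```text
t: 2.88
eef_pos: [483.6, -62.0, 161.0]
tcp_rot: [-1.562, 0.003, -1.578]
ft_force: [0.6, 0.4, -0.3]
opening: 0.738
```

```bash
python3 go.py 5 600.5 -293 100 -90
```

```text
t 2.88 P [483.6 -62.  161. ] rot [-89.52   0.18 -90.4 ] F [ 0.6  0.4 -0.3] open 70.1 j [-0.27  0.37  1.96  0.01  0.81 -0.26]
-- dist 266 turn [-0.5 -0.4 -0.2]
[ [4.61, 1.22, 2.36] [-0.1, -0.1, -0.0] ]
[ [4.61, 1.22, 2.36] [-0.1, -0.1, -0.0] ]
[ [4.61, 1.22, 2.35] [-0.1, -0.1, -0.0] ]
[ [4.61, 1.22, 2.35] [-0.1, -0.1, -0.0] ]
[ [4.62, 1.22, 2.34] [-0.1, -0.1, -0.0] ]
```

>>> {"method": "apply_moves", "body": {
  "increments": [
    [[4.6, 1.2, 2.35], [-0.1, -0.1, 0], 7],
    [[4.6, 1.2, 2.35], [-0.1, -0.1, 0], 7],
    [[4.6, 1.2, 2.35], [-0.1, -0.1, 0], 7],
    [[4.6, 1.2, 2.35], [-0.1, -0.1, 0], 7],
    [[4.6, 1.2, 2.35], [-0.1, -0.1, -0.2], 7]
  ]
}}

```text
t: 3.5
eef_pos: [604.2, -301.5, 100.1]
tcp_rot: [-1.569, -0.001, -1.57]
ft_force: [0.5, -0.3, 0.5]
opening: 0.738
```

```bash
python3 go.py 4 600.5 -293 16 -90
python3 - <<'E'
from fit import *
p=read_camera("scene"); save(p,"s1.png",(150,130,350,330),3); np.save("s1.npy",p,allow_pickle=True)
print(w2p(p,readout.state()["eef_pos"]).round(1), ((w2p(p,readout.state()["eef_pos"])-[150,130])*3).round())
E
```

```text
t 3.5 P [ 604.2 -301.5  100.1] rot [-8.987e+01 -7.000e-02 -8.996e+01] F [ 0.5 -0.3  0.5] open 70.1 j [-0.56  0.68  1.54  0.    0.92 -0.56]
-- dist 85 turn [-0.1  0.   0.1]
[ [-0.21, 2.1, -0.1] [-0.0, 0.0, 0.0] ]
[ [-0.21, 2.1, -0.1] [-0.0, 0.0, 0.0] ]
[ [-0.21, 2.1, -0.09] [-0.0, 0.0, 0.0] ]
[ [-0.21, 2.1, -0.09] [-0.0, 0.0, 0.0] ]
[[179.9 247.8]] [[ 90. 353.]]
```

View pics/s1.png

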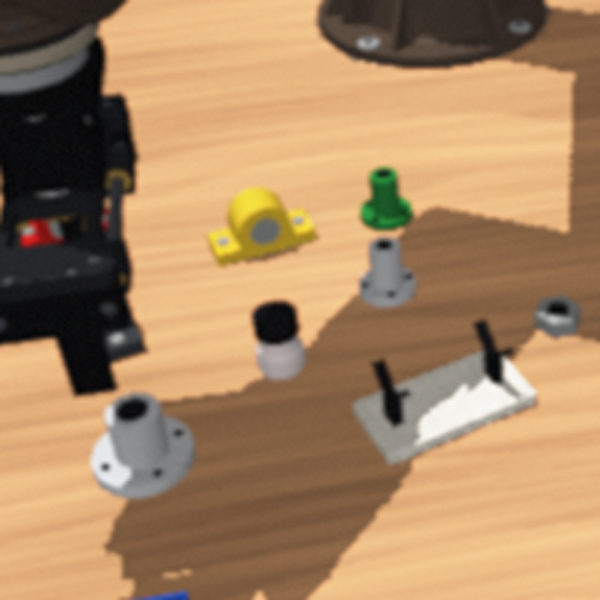

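The gripper is beside and above the large flange, whose hub top is at about (133,408) in the crop. The TCP projects where it should, so I'm descending.

>>> {"method": "apply_moves", "body": {
  "increments": [
    [[-0.8, 1.5, -0.4], [0, 0, 0], 7],
    [[0, 2, 0], [0, 0, 0], 7],
    [[0, 2, 0], [0, 0, 0], 7],
    [[0, 1.5, 0], [0, 0, 0], 7],
    [[0, 0, 0], [0, 0, 0], 7]
  ]
}}

```text
t: 4.18
eef_pos: [602.0, -300.0, 23.5]
tcp_rot: [-1.569, -0.002, -1.574]
ft_force: [0.1, 0.2, -0.4]
opening: 0.737
```

```bash
python3 go.py 1 600.3 -293 16 -90
```

```text
t 4.17 P [ 602.  -300.    23.5] rot [-89.88  -0.14 -90.16] F [ 0.1  0.2 -0.4] open 70.0 j [-0.56  0.77  1.59 -0.    0.78 -0.56]
-- dist 10 turn [-0.1 -0.2  0.1]
[ [-0.7, 0.75, -0.17] [-0.1, -0.2, 0.1] ]
```

>>> {"method": "apply_moves", "body": {
  "increments": [
    [[-0.7, 0.75, -0.17], [-0.1, -0.2, 0.1], 7],
    [[0, 0, 0], [0, 0, 0], 6],
    [[0, 0, 0], [0, 0, 0], 4.5],
    [[0, 0, 0], [0, 0, 0], 2.5],
    [[0, 0, 0], [0, 0, 0], 2]
  ]
}}

```text
t: 4.8
eef_pos: [601.2, -292.7, 17.6]
tcp_rot: [-1.568, -0.002, -1.569]
ft_force: [0.3, 0.0, -0.1]
opening: 0.373
```

>>> {"method": "apply_moves", "body": {
  "increments": [
    [[0, 0, 0], [0, 0, 0], 1.5],
    [[0, 0, 0], [0, 0, 0], 1.5],
    [[0, 0, 0], [0, 0, 0], 1.5],
    [[0, 0, 0], [0, 0, 0], 1.5],
    [[0, 0, 0], [0, 0, 0], 1.5]
  ]
}}

```text
t: 5.42
eef_pos: [601.2, -292.7, 17.7]
tcp_rot: [-1.568, -0.002, -1.569]
ft_force: [0.6, 0.9, -0.7]
opening: 0.352
```

```bash
python3 go.py 3 600.3 -293 100 -90
```

```text
t 5.42 P [ 601.2 -292.7   17.7] rot [-89.83  -0.12 -89.92] F [ 0.6  0.9 -0.7] open 33.5 j [-0.55  0.78  1.6  -0.    0.76 -0.55]
-- dist 82 turn [-0.2  0.1  0.1]
[ [0.02, -2.74, -0.02] [-0.1, 0.0, 0.0] ]
[ [0.01, -2.74, -0.02] [-0.1, 0.0, 0.0] ]
[ [0.01, -2.74, -0.03] [-0.1, 0.0, 0.0] ]
```

>>> {"method": "apply_moves", "body": {
  "increments": [
    [[0, -1.5, 0], [0, 0, 0], 1.5],
    [[0, -3, 0], [0, 0, 0], 1.5],
    [[0, -3, 0], [0, 0, 0], 1.5],
    [[-2, -2, -0.5], [0, 0, 0], 1.5],
    [[-4, -0.5, -1], [0, 0, 0], 1.5]
  ]
}}

```text
t: 6.05
eef_pos: [585.6, -233.5, 123.3]
tcp_rot: [-1.567, -0.003, -1.572]
ft_force: [-0.3, -0.4, -3.0]
opening: 0.353
```

```bash
python3 go.py 11 440.1 282.6 90 -90
```

```text
t 6.05 P [ 585.6 -233.5  123.3] rot [-89.78  -0.15 -90.1 ] F [-0.3 -0.4 -3. ] open 33.5 j [-0.48  0.59  1.64 -0.    0.9  -0.48]
-- dist 537 turn [-0.2 -0.1  0.2]
[ [-4.69, 0.29, -1.33] [-0.0, -0.0, 0.0] ]
[ [-4.69, 0.29, -1.33] [-0.0, -0.0, 0.0] ]
[ [-4.69, 0.29, -1.33] [-0.0, -0.0, 0.0] ]
[ [-4.69, 0.29, -1.33] [-0.0, -0.0, 0.0] ]
[ [-4.69, 0.29, -1.33] [-0.0, -0.0, 0.0] ]
[ [-4.69, 0.29, -1.33] [-0.0, -0.0, 0.0] ]
[ [-4.69, 0.29, -1.33] [-0.0, -0.0, 0.0] ]
[ [-4.69, 0.3, -1.33] [-0.0, -0.0, 0.0] ]
[ [-4.69, 0.3, -1.32] [-0.0, -0.0, 0.0] ]
[ [-4.69, 0.3, -1.32] [-0.0, -0.0, 0.0] ]
[ [-4.69, 0.3, -1.32] [-0.0, -0.0, 0.0] ]
```

>>> {"method": "apply_moves", "body": {
  "increments": [
    [[-4.7, 0, -1.33], [0, 0, 0], 1.5],
    [[-4.7, 0, -1.33], [0, 0, 0], 1.5],
    [[-4.7, 0, -1.33], [0, 0, 0], 1.5],
    [[-4.7, 0, -1.33], [0, 0, 0], 1.5],
    [[-4.7, 0, -1.33], [0, 0, 0], 1.5]
  ]
}}

```text
t: 6.68
eef_pos: [517.9, 7.4, 127.7]
tcp_rot: [-1.56, -0.005, -1.575]
ft_force: [0.7, 0.4, -2.1]
opening: 0.351
```

>>> {"method": "apply_moves", "body": {
  "increments": [
    [[-4.7, 0.2, -1.33], [0, 0, 0], 1.5],
    [[-4.7, 0.2, -1.33], [0, 0, 0], 1.5],
    [[-4.7, 0.2, -1.33], [0, 0, 0], 1.5],
    [[-4.7, 0.4, -1.33], [0, 0, 0], 1.5],
    [[-4, 0.4, -1], [0, 0, 0], 1.5]
  ]
}}

```text
t: 7.3
eef_pos: [454.0, 243.2, 116.9]
tcp_rot: [-1.553, -0.003, -1.575]
ft_force: [-0.0, -0.8, -1.9]
opening: 0.352
```

```bash
python3 go.py 1 440.1 282.6 60 -90
```

```text
t 7.3 P [454.  243.2 116.9] rot [-89.    -0.19 -90.25] F [-0.  -0.8 -1.9] open 33.5 j [ 0.37  0.46  1.94 -0.01  0.72  0.38]
-- dist 71 turn [-1.  -0.3  0.2]
[ [-3.95, 5.65, -1.5] [-1.0, -0.3, 0.2] ]
```

>>> {"method": "apply_moves", "body": {
  "increments": [
    [[-3, 1, -1.2], [-0.5, -0.3, 0.2], 1.5],
    [[0, 1, 0], [-0.5, 0, 0], 1.5],
    [[0, 1.5, 0], [0, 0, 0], 1.5],
    [[0, 1.5, 0], [0, 0, 0], 1.5],
    [[0, 0, 0], [0, 0, 0], 1.5]
  ]
}}

```text
t: 7.92
eef_pos: [442.2, 275.1, 66.4]
tcp_rot: [-1.568, 0.001, -1.568]
ft_force: [0.5, -0.3, -1.2]
opening: 0.355
```

```bash
python3 go.py 2 440.1 282.6 32 -90
python3 - <<'E'
from fit import *
p=read_camera("scene"); save(p,"s2.png",(370,130,520,280),4)
t=read_camera("top"); P=readout.state()["eef_pos"]
print(fit([p],"large_flange",(P[0],P[1],0),dz=P[2]-17.7))
E
```

```text
t 7.92 P [442.2 275.1  66.4] rot [-8.987e+01  6.000e-02 -8.982e+01] F [ 0.5 -0.3 -1.2] open 33.7 j [0.43 0.55 1.96 0.   0.63 0.43]
-- dist 35 turn [-0.1  0.2 -0.1]
[ [-0.37, 1.72, -0.11] [-0.1, 0.1, -0.0] ]
[ [-0.38, 1.72, -0.11] [-0.1, 0.1, -0.0] ]
(array([ 4.46501995e+02,  2.71619529e+02, -1.63296916e-01]), np.float64(269.06077613934076))
```

View pics/s2.png

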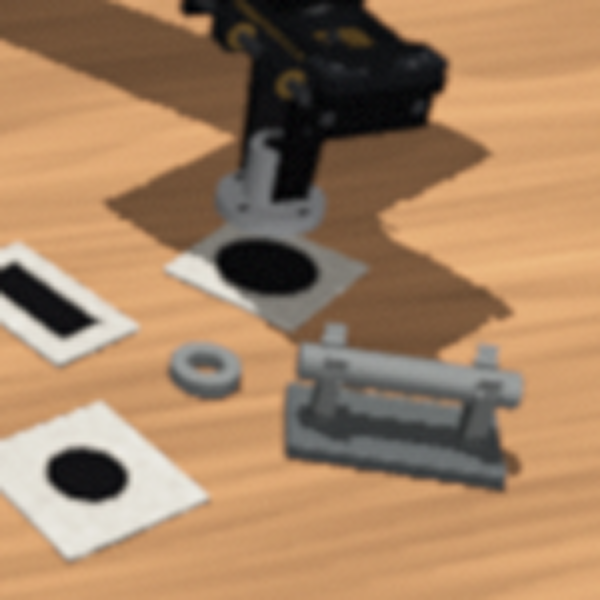

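The large flange hangs upright just above its pad, with its disc at about (270,205) in the crop and the pad disc at (268,266). I'm lowering it gently.

>>> {"method": "apply_moves", "body": {
  "increments": [
    [[-0.7, 1.7, -0.2], [-0.1, 0.2, 0], 1.5],
    [[0, 1.2, 0], [0, 0, 0], 1.5],
    [[0, 0.2, 0], [0, 0, 0], 1.5],
    [[0, 0, 0], [0, 0, 0], 1.5],
    [[0, 0, 0], [0, 0, 0], 1.5]
  ]
}}

```text
t: 8.65
eef_pos: [440.9, 282.9, 34.6]
tcp_rot: [-1.568, 0.002, -1.572]
ft_force: [0.2, 0.1, -1.6]
opening: 0.354
```

```bash
python3 go.py 1 440.1 282.6 22.5 -90
```

```text
t 8.65 P [440.9 282.9  34.6] rot [-89.85   0.12 -90.05] F [ 0.2  0.1 -1.6] open 33.6 j [0.44 0.61 1.97 0.   0.56 0.44]
-- dist 12 turn [-0.1 -0.  -0.1]
[ [0.04, 1.21, -0.09] [-0.1, -0.0, -0.1] ]
```

>>> {"method": "apply_moves", "body": {
  "increments": [
    [[0, 0.6, -0.1], [-0.1, 0, 0], 1.5],
    [[0, 0.4, 0], [0, 0, 0], 1.5],
    [[0, 0, 0], [0, 0, 0], 1.5],
    [[0, 0, 0], [0, 0, 0], 1.5],
    [[0, 0, 0], [0, 0, 0], 1.5]
  ]
}}

```text
t: 9.28
eef_pos: [440.2, 283.0, 24.4]
tcp_rot: [-1.569, 0.003, -1.572]
ft_force: [-0.0, 0.7, -2.4]
opening: 0.35
```

```bash
python3 go.py 1 440.1 282.6 21.7 -90
```

```text
t 9.28 P [440.2 283.   24.4] rot [-89.9    0.15 -90.05] F [-0.   0.7 -2.4] open 33.3 j [0.44 0.63 1.98 0.   0.53 0.44]
-- dist 3 turn [-0.1 -0.1 -0.1]
[ [0.04, 0.27, -0.01] [-0.1, -0.1, -0.1] ]
```

>>> {"method": "apply_moves", "body": {
  "increments": [
    [[0.03, 0.1, 0], [0, 0, 0], 1.5],
    [[0, 0.1, 0], [0, 0, 0], 1.5],
    [[0, 0.05, 0], [0, 0, 0], 1.5],
    [[0, 0, 0], [0, 0, 0], 1.5],
    [[0, 0, 0], [0, 0, 0], 1.5]
  ]
}}

```text
t: 9.9
eef_pos: [440.3, 282.7, 21.9]
tcp_rot: [-1.569, 0.003, -1.572]
ft_force: [-0.8, 1.1, -2.4]
opening: 0.352
```

>>> {"method": "apply_moves", "body": {
  "increments": [
    [[0, 0.06, 0], [0, 0, 0], 1.5],
    [[0, 0, 0], [0, 0, 0], 1.5],
    [[0, 0.04, 0], [0, 0, 0], 1.5],
    [[0, 0, 0], [0, 0, 0], 1.5],
    [[0, 0, 0], [0, 0, 0], 1.5]
  ]
}}

```text
t: 10.52
eef_pos: [440.3, 282.9, 21.6]
tcp_rot: [-1.568, 0.003, -1.572]
ft_force: [-1.5, 0.5, 0.6]
opening: 0.353
```

>>> {"method": "apply_moves", "body": {
  "increments": [
    [[0, 0, 0], [0, 0, 0], 3.8],
    [[0, 0, 0], [0, 0, 0], 4.5],
    [[0, 0, 0], [0, 0, 0], 5.5],
    [[0, -1, 0], [0, 0, 0], 5.5],
    [[0, -2.5, 0], [0, 0, 0], 5.5]
  ]
}}

```text
t: 11.15
eef_pos: [439.9, 282.5, 56.6]
tcp_rot: [-1.57, 0.002, -1.572]
ft_force: [0.3, 0.5, 0.6]
opening: 0.575
```

>>> {"method": "apply_moves", "body": {
  "increments": [
    [[0, -4, 0], [0, 0, 0], 5.5],
    [[1, -4, 0], [0, 0, 0], 5.5],
    [[3, -2, 0], [0, 0, 0], 5.5],
    [[5, 0, 0], [0, 0, 0], 5.5],
    [[5, 0, 0], [0, 0, 0], 5.5]
  ]
}}

```text
t: 11.78
eef_pos: [440.3, 141.4, 164.5]
tcp_rot: [-1.563, 0.004, -1.566]
ft_force: [0.6, 0.4, 0.1]
opening: 0.577
```

```bash
python3 go.py 6 461.6 -115.6 90 -90
python3 - <<'E'
from fit import *
p=read_camera("scene");t=read_camera("top")
for q in ([p],[t],[p,t]):
  print("pad",fit(q,"large_pad",(440.1,282.3,np.radians(32.2)))); print("fl",[fit(q,"large_flange",(440.1,282.3,0),dz=4,usoft=lambda p,w:np.clip(p["img"][w[1]:w[3],w[0]:w[2]].mean(2)/150,0,1))])
save(p,"s3.png",(390,150,490,250),6)
E
```

```text
t 11.78 P [440.3 141.4 164.5] rot [-89.58   0.22 -89.75] F [0.6 0.4 0.1] open 54.8 j [0.17 0.33 2.01 0.   0.8  0.16]
-- dist 268 turn [-0.4  0.2 -0.2]
[ [4.29, 1.23, 0.33] [-0.1, 0.0, -0.0] ]
[ [4.29, 1.23, 0.33] [-0.1, 0.0, -0.0] ]
[ [4.29, 1.23, 0.34] [-0.1, 0.0, -0.0] ]
[ [4.29, 1.23, 0.34] [-0.1, 0.0, -0.0] ]
[ [4.29, 1.24, 0.35] [-0.1, 0.0, -0.0] ]
[ [4.28, 1.24, 0.35] [-0.1, 0.0, -0.0] ]
pad (array([439.36356137, 283.01087155,   0.5331297 ]), np.float64(104.80535459061322))
fl [(array([ 4.59894374e+02,  2.88248716e+02, -4.40077369e-01]), np.float64(407.94418188656726))]
pad (array([278.76666667, 325.63333333,   1.64644046]), np.float64(284.6291953271405))
fl [(array([493.50140069, 219.72394628,   0.80694895]), np.float64(59.6823368141864))]
pad (array([437.78721782, 283.97500468,   0.47424756]), np.float64(755.4337003836173))
fl [(array([ 4.79815768e+02,  2.78860232e+02, -4.26762963e-01]), np.float64(615.5539211356709))]
```

View pics/s3.png

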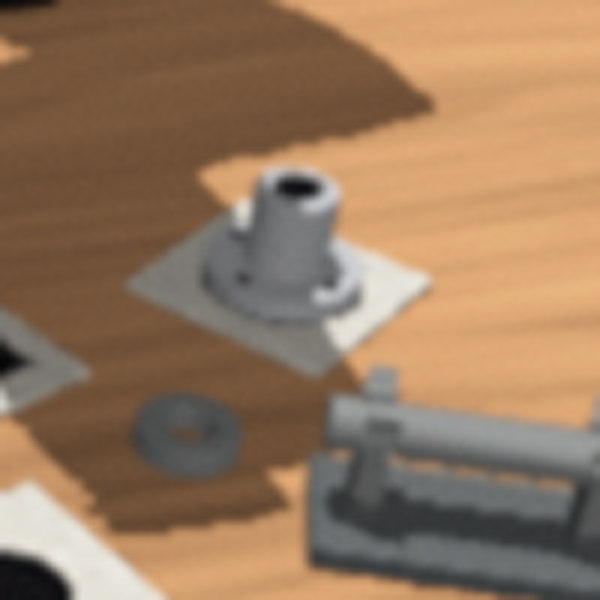

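The large flange stands upright on its pad with no black showing. Next is the small flange.

>>> {"method": "apply_moves", "body": {
  "increments": [
    [[4.3, 1.2, 0.35], [-0.1, 0, 0], 5.5],
    [[4.3, 1.2, 0.35], [-0.1, 0, 0], 5.5],
    [[4.3, 1.2, 0.35], [-0.1, 0, 0], 5.5],
    [[4.3, 1.2, 0.35], [-0.1, 0.2, -0.2], 5.5],
    [[2.5, 0.5, 0.35], [0, 0, 0], 5.5]
  ]
}}

```text
t: 12.5
eef_pos: [460.1, -60.5, 112.7]
tcp_rot: [-1.565, 0.0, -1.572]
ft_force: [-0.6, -0.0, 1.0]
opening: 0.582
```

>>> {"method": "apply_moves", "body": {
  "increments": [
    [[1, 0.5, 0], [0, 0, 0], 5.5],
    [[0, 0, 0], [0, 0, 0], 5.5],
    [[0, 0, 0], [0, 0, 0], 5.5],
    [[0, 0, 0], [0, 0, 0], 5.5],
    [[0, 0, 0], [0, 0, 0], 5.5]
  ]
}}

```text
t: 13.12
eef_pos: [460.3, -68.8, 108.5]
tcp_rot: [-1.565, 0.0, -1.571]
ft_force: [-1.2, -0.8, 0.1]
opening: 0.578
```

```bash
python3 go.py 4 461.3 -115.6 15 -90
```

```text
t 13.12 P [460.3 -68.8 108.5] rot [-8.965e+01  2.000e-02 -9.002e+01] F [-1.2 -0.8  0.1] open 54.9 j [-0.29  0.42  2.06  0.    0.65 -0.29]
-- dist 105 turn [-0.3 -0.  -0. ]
[ [1.17, 2.34, 0.01] [-0.1, -0.0, -0.0] ]
[ [1.17, 2.34, 0.01] [-0.1, -0.0, -0.0] ]
[ [1.17, 2.34, 0.02] [-0.1, -0.0, -0.0] ]
[ [1.17, 2.34, 0.02] [-0.1, -0.0, -0.0] ]
```

>>> {"method": "apply_moves", "body": {
  "increments": [
    [[2.5, 1.5, 0], [-0.1, 0, 0], 5.5],
    [[2.2, 1.5, 0.05], [-0.1, 0, 0], 5.5],
    [[0, 2, 0], [-0.1, 0, 0], 5.5],
    [[0, 2, 0], [0, 0, 0], 5.5],
    [[0, 0.5, 0], [0, 0, 0], 5.5]
  ]
}}

```text
t: 13.75
eef_pos: [462.3, -115.9, 32.7]
tcp_rot: [-1.567, -0.001, -1.568]
ft_force: [0.1, -0.2, -0.1]
opening: 0.58
```

```bash
python3 go.py 1 461.3 -115.6 15 -90
```

```text
t 13.75 P [ 462.3 -115.9   32.7] rot [-8.978e+01 -5.000e-02 -8.987e+01] F [ 0.1 -0.2 -0.1] open 55.1 j [-0.38  0.58  2.09  0.    0.48 -0.39]
-- dist 18 turn [-0.2  0.1  0. ]
[ [-0.04, 1.77, -0.1] [-0.2, 0.1, 0.0] ]
```

>>> {"method": "apply_moves", "body": {
  "increments": [
    [[0, 1.6, -0.1], [-0.1, 0, 0], 5],
    [[0, 0, 0], [0, 0, 0], 4],
    [[0, 0, 0], [0, 0, 0], 3],
    [[0, 0, 0], [0, 0, 0], 2.2],
    [[0, 0, 0], [0, 0, 0], 1.5]
  ]
}}

```text
t: 14.38
eef_pos: [462.5, -115.6, 18.9]
tcp_rot: [-1.566, -0.002, -1.567]
ft_force: [-0.1, 0.6, -1.5]
opening: 0.246
```

>>> {"method": "apply_moves", "body": {
  "increments": [
    [[0, 0, 0], [0, 0, 0], 1],
    [[0, 0, 0], [0, 0, 0], 0.8],
    [[0, 0, 0], [0, 0, 0], 0.8],
    [[0, 0, 0], [0, 0, 0], 0.8],
    [[0, 0, 0], [0, 0, 0], 0.8]
  ]
}}

```text
t: 15.0
eef_pos: [462.5, -115.6, 19.1]
tcp_rot: [-1.566, -0.002, -1.567]
ft_force: [0.0, 0.2, -1.3]
opening: 0.245
```

```bash
python3 go.py 1 461.3 -115.6 15 -90
```

```text
t 15.0 P [ 462.5 -115.6   19.1] rot [-89.72  -0.11 -89.81] F [ 0.   0.2 -1.3] open 23.3 j [-0.38  0.6   2.09  0.    0.44 -0.39]
-- dist 4 turn [-0.3  0.2  0.1]
[ [-0.01, 0.41, -0.12] [-0.3, 0.2, 0.1] ]
```

>>> {"method": "apply_moves", "body": {
  "increments": [
    [[0, -1.5, 0], [-0.1, 0.1, 0], 0.8],
    [[0, -3.5, 0], [-0.1, 0.1, 0], 0.8],
    [[-0.5, -3.5, 0.3], [-0.1, 0, 0], 0.8],
    [[-2.5, -1, 1.5], [0, 0, 0], 0.8],
    [[-4, 0, 2.4], [0, 0, 0], 0.8]
  ]
}}

```text
t: 15.62
eef_pos: [504.3, -45.7, 116.8]
tcp_rot: [-1.573, -0.001, -1.575]
ft_force: [-0.2, -0.6, -1.7]
opening: 0.245
```

```bash
python3 go.py 4 595.2 103.4 90 -90
```

```text
t 15.62 P [504.3 -45.7 116.8] rot [-9.011e+01 -6.000e-02 -9.027e+01] F [-0.2 -0.6 -1.7] open 23.2 j [-0.22  0.46  1.95 -0.    0.73 -0.21]
-- dist 177 turn [ 0.1 -0.3  0.1]
[ [-3.74, 0.66, 2.26] [0.0, -0.1, 0.0] ]
[ [-3.74, 0.66, 2.26] [0.0, -0.1, 0.0] ]
[ [-3.73, 0.67, 2.27] [0.0, -0.1, 0.0] ]
[ [-3.73, 0.67, 2.27] [0.0, -0.1, 0.0] ]
```

>>> {"method": "apply_moves", "body": {
  "increments": [
    [[-3.7, 0.7, 2.3], [0, -0.1, 0], 0.8],
    [[-3.7, 0.7, 2.3], [0, -0.1, 0], 0.8],
    [[-3.7, 0.7, 2.2], [0, -0.1, 0], 0.8],
    [[-3, 0.7, 1.6], [0, 0, 0], 0.8],
    [[0, 0, 0], [0, 0, 0], 0.8]
  ]
}}

```text
t: 16.25
eef_pos: [591.5, 102.1, 87.6]
tcp_rot: [-1.572, -0.001, -1.568]
ft_force: [-0.7, 0.1, -2.0]
opening: 0.246
```

```bash
python3 go.py 3 595.2 103.4 33 -90
```

```text
t 16.25 P [591.5 102.1  87.6] rot [-9.005e+01 -8.000e-02 -8.983e+01] F [-0.7  0.1 -2. ] open 23.3 j [ 0.06  0.61  1.74 -0.    0.79  0.06]
-- dist 55 turn [0.  0.2 0.1]
[ [-0.05, 1.82, 0.12] [0.0, 0.1, 0.0] ]
[ [-0.05, 1.82, 0.12] [0.0, 0.1, 0.0] ]
[ [-0.05, 1.82, 0.12] [0.0, 0.1, 0.0] ]
```

>>> {"method": "apply_moves", "body": {
  "increments": [
    [[-0.1, 1.8, 0.2], [0, 0.1, 0], 0.8],
    [[0, 1.8, 0.1], [0, 0.1, 0], 0.8],
    [[0, 1.4, 0], [0, 0, 0], 0.8],
    [[0, 0.2, 0], [0, 0, 0], 0.8],
    [[0, 0, 0], [0, 0, 0], 0.8]
  ]
}}

```text
t: 16.88
eef_pos: [593.1, 100.4, 31.1]
tcp_rot: [-1.574, -0.002, -1.574]
ft_force: [0.5, -0.4, -1.3]
opening: 0.246
```

```bash
python3 go.py 1 595.2 103.4 24 -90
```

```text
t 16.88 P [593.1 100.4  31.1] rot [-90.21  -0.1  -90.19] F [ 0.5 -0.4 -1.3] open 23.3 j [ 0.06  0.69  1.77 -0.    0.69  0.06]
-- dist 8 turn [ 0.2 -0.2  0.1]
[ [-0.3, 0.71, 0.21] [0.2, -0.2, 0.1] ]
```

>>> {"method": "apply_moves", "body": {
  "increments": [
    [[-0.3, 0, 0.2], [0.2, -0.2, 0.1], 0.8],
    [[0, 0, 0], [0, 0, 0], 0.8],
    [[0, 0.3, 0], [0, 0, 0], 0.8],
    [[0, 0.2, 0], [0, 0, 0], 0.8],
    [[0, 0, 0], [0, 0, 0], 0.8]
  ]
}}

```text
t: 17.5
eef_pos: [595.9, 103.7, 27.2]
tcp_rot: [-1.568, 0.0, -1.57]
ft_force: [-0.6, 0.4, -1.2]
opening: 0.248
```

```bash
python3 go.py 1 595.2 103.4 23.1 -90
```

```text
t 17.5 P [595.9 103.7  27.2] rot [-8.985e+01  2.000e-02 -8.997e+01] F [-0.6  0.4 -1.2] open 23.6 j [0.06 0.7  1.77 0.   0.67 0.06]
-- dist 4 turn [-0.1  0.  -0. ]
[ [0.03, 0.41, -0.07] [-0.1, 0.0, -0.0] ]
```

>>> {"method": "apply_moves", "body": {
  "increments": [
    [[0.02, 0.15, 0], [-0.1, 0, 0], 0.8],
    [[0, 0.1, 0], [0, 0, 0], 0.8],
    [[0, 0.05, 0], [0, 0, 0], 0.8],
    [[0, 0, 0], [0, 0, 0], 0.8],
    [[0, 0, 0], [0, 0, 0], 0.8]
  ]
}}

```text
t: 18.12
eef_pos: [595.9, 103.4, 24.0]
tcp_rot: [-1.57, 0.0, -1.57]
ft_force: [-0.3, -0.4, -0.8]
opening: 0.25
```

>>> {"method": "apply_moves", "body": {
  "increments": [
    [[0, 0.06, 0], [0, 0, 0], 0.8],
    [[0, 0, 0], [0, 0, 0], 0.8],
    [[0, 0.05, 0], [0, 0, 0], 0.8],
    [[0, 0, 0], [0, 0, 0], 0.8],
    [[0, 0, 0], [0, 0, 0], 0.8]
  ]
}}

```text
t: 18.75
eef_pos: [595.9, 103.4, 22.8]
tcp_rot: [-1.57, 0.0, -1.57]
ft_force: [0.4, 1.4, -2.4]
opening: 0.24
```

>>> {"method": "apply_moves", "body": {
  "increments": [
    [[0, 0.05, 0], [0, 0, 0], 0.8],
    [[0, 0, 0], [0, 0, 0], 0.8],
    [[0, 0, 0], [0, 0, 0], 0.8],
    [[0, 0, 0], [0, 0, 0], 0.8],
    [[0, 0, 0], [0, 0, 0], 0.8]
  ]
}}

```text
t: 19.38
eef_pos: [596.0, 103.5, 22.6]
tcp_rot: [-1.57, 0.0, -1.57]
ft_force: [-0.7, 0.2, 0.9]
opening: 0.249
```

```bash
python3 - <<'E'
from h import *
p=read_camera("scene"); save(p,"s4.png",(340,200,440,300),6); print(readout.state()["ft_force"], readout.state()["eef_pos"])
E
```

```text
[-1.56605306 -0.34301292 -0.04833697] [595.97377972 103.44216115  22.61369394]
```

View pics/s4.png

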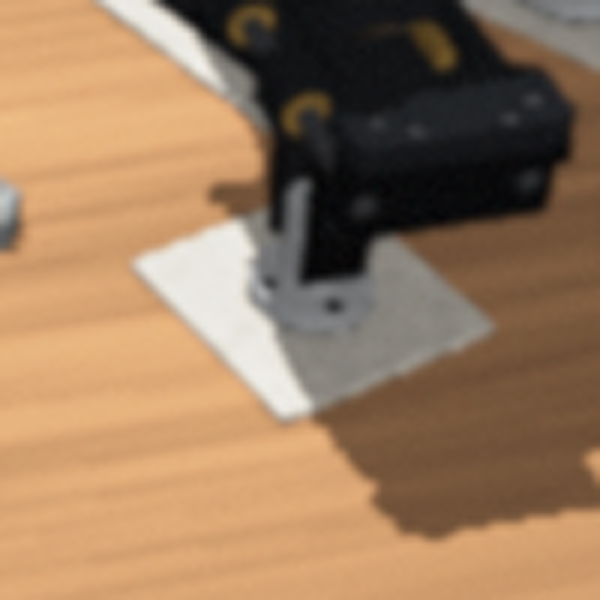

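The small flange sits on its pad at about (315,300) in the crop, covering the black disc. The force reading shows contact, so I'll release it and go for the block.

>>> {"method": "apply_moves", "body": {
  "increments": [
    [[0, 0, 0], [0, 0, 0], 2.8],
    [[0, 0, 0], [0, 0, 0], 3.5],
    [[0, 0, 0], [0, 0, 0], 5],
    [[0, -1.5, 0], [0, 0, 0], 6],
    [[0, -3, 0], [0, 0, 0], 6]
  ]
}}

```text
t: 20.05
eef_pos: [595.3, 103.3, 67.9]
tcp_rot: [-1.573, 0.0, -1.57]
ft_force: [-1.0, -0.1, -0.5]
opening: 0.606
```

>>> {"method": "apply_moves", "body": {
  "increments": [
    [[0, -4.5, 0], [0, 0, 0], 6],
    [[2, -3.5, 0], [0, 0, 0], 6],
    [[4.5, 0, -1.4], [0, 0, 0], 6],
    [[4.5, 0, -1.4], [0, 0, 0], 6],
    [[4.5, 0, -1.4], [0, 0, 0], 6]
  ]
}}

```text
t: 20.68
eef_pos: [554.4, -53.2, 158.4]
tcp_rot: [-1.563, -0.001, -1.565]
ft_force: [1.0, -0.3, -0.2]
opening: 0.63
```

```bash
python3 go.py 8 459.2 -321.8 130 -164
```

```text
t 20.68 P [554.4 -53.2 158.4] rot [-8.955e+01 -4.000e-02 -8.967e+01] F [ 1.  -0.3 -0.2] open 59.9 j [-0.21  0.46  1.8   0.    0.88 -0.22]
-- dist 286 turn [-0.4 74.3 -0.3]
[ [3.35, 0.35, -1.21] [-0.1, 9.3, -0.0] ]
[ [3.5, 0.35, -0.66] [-0.1, 9.3, -0.0] ]
[ [3.56, 0.35, -0.08] [-0.1, 9.3, -0.0] ]
[ [3.53, 0.36, 0.5] [-0.1, 9.3, -0.0] ]
[ [3.4, 0.36, 1.06] [-0.1, 9.3, -0.0] ]
[ [3.19, 0.36, 1.59] [-0.1, 9.3, -0.0] ]
[ [2.89, 0.36, 2.09] [-0.1, 9.3, -0.0] ]
[ [2.51, 0.36, 2.53] [-0.1, 9.3, -0.0] ]
```

>>> {"method": "apply_moves", "body": {
  "increments": [
    [[3.3, 0.3, -1.2], [-0.1, 9.3, 0], 6],
    [[3.5, 0.3, -0.7], [-0.1, 9.3, 0], 6],
    [[3.6, 0.3, -0.1], [-0.1, 9.3, 0], 6],
    [[3.5, 0.3, 0.5], [-0.1, 9.3, 0], 6],
    [[3.4, 0.3, 1.1], [-0.1, 9.3, 0], 6]
  ]
}}

```text
t: 21.3
eef_pos: [491.0, -226.5, 148.9]
tcp_rot: [-1.567, 0.005, -2.402]
ft_force: [-0.0, 0.1, 0.3]
opening: 0.627
```

```bash
python3 go.py 4 459.2 -321.8 110 -164
```

```text
t 21.3 P [ 491.  -226.5  148.9] rot [ -89.76    0.27 -137.64] F [-0.   0.1  0.3] open 59.6 j [-0.56  0.45  1.84  0.    0.84  0.27]
-- dist 108 turn [-0.2 26.4 -0.3]
[ [2.2, 0.97, 1.22] [-0.0, 6.6, -0.1] ]
[ [2.04, 0.97, 1.46] [-0.0, 6.6, -0.1] ]
[ [1.86, 0.97, 1.69] [-0.0, 6.6, -0.1] ]
[ [1.65, 0.97, 1.89] [-0.0, 6.6, -0.1] ]
```

>>> {"method": "apply_moves", "body": {
  "increments": [
    [[2.2, 1, 1.2], [0, 6.6, -0.1], 6],
    [[2, 1, 1.5], [0, 6.6, -0.1], 6],
    [[1.9, 1, 1.7], [0, 6.6, -0.1], 6],
    [[1.2, 1, 1.4], [0, 6, 0], 6],
    [[0, 0, 0], [0, 0, 0], 6]
  ]
}}

```text
t: 21.92
eef_pos: [459.4, -321.0, 113.2]
tcp_rot: [-1.563, 0.004, -2.872]
ft_force: [0.5, 0.1, -0.5]
opening: 0.63
```

```bash
python3 go.py 4 459.2 -321.8 12 -164
python3 - <<'E'
from fit import *
p=read_camera("scene"); save(p,"s5.png",(130,150,280,300),4); print(fit([p],"bearing_block",(458.5,-321.8,np.radians(16))))
P=readout.state()["eef_pos"]; print(((w2p(p,P)-[130,150])*4).round())
E
```

```text
t 21.93 P [ 459.4 -321.   113.2] rot [ -89.56    0.24 -164.54] F [ 0.5  0.1 -0.5] open 59.8 j [-0.73  0.52  1.83 -0.    0.78  0.57]
-- dist 101 turn [-0.4 -0.5 -0.2]
[ [0.02, 2.53, -0.0] [-0.1, -0.1, -0.1] ]
[ [0.02, 2.53, 0.0] [-0.1, -0.1, -0.1] ]
[ [0.02, 2.53, 0.01] [-0.1, -0.1, -0.1] ]
[ [0.01, 2.53, 0.01] [-0.1, -0.1, -0.1] ]
(array([ 4.58412943e+02, -3.21582589e+02,  2.64639875e-01]), np.float64(23.760708777393305))
[[181. 186.]]
```

View pics/s5.png

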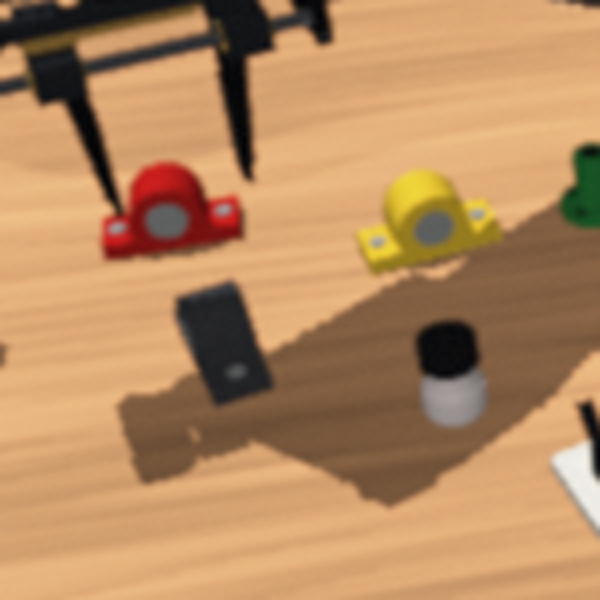

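The fingers straddle the dark block across its width, in line with it. Their tips are at about (120,210) and (248,178) in the crop, with the block below at (222,345). Descending.

>>> {"method": "apply_moves", "body": {
  "increments": [
    [[0, 2.5, 0], [-0.1, -0.2, -0.1], 6],
    [[0, 2.5, 0], [-0.1, -0.2, -0.1], 6],
    [[0, 2.3, 0], [-0.1, -0.1, 0], 6],
    [[0, 1.8, 0], [-0.1, 0, 0], 6],
    [[0, 0, 0], [0, 0, 0], 6]
  ]
}}

```text
t: 22.6
eef_pos: [463.3, -318.4, 24.9]
tcp_rot: [-1.565, 0.004, -2.847]
ft_force: [-0.0, -0.7, 0.8]
opening: 0.63
```

```bash
python3 go.py 1 459.2 -321.8 13 -164
```

```text
t 22.6 P [ 463.3 -318.4   24.9] rot [ -89.66    0.25 -163.1 ] F [-0.  -0.7  0.8] open 59.8 j [-0.72  0.66  1.88  0.    0.59  0.56]
-- dist 13 turn [-0.3  0.9 -0.3]
[ [0.5, 1.19, 0.2] [-0.3, 0.9, -0.3] ]
```

>>> {"method": "apply_moves", "body": {
  "increments": [
    [[0.5, 0.5, 0.2], [-0.3, 0.9, -0.3], 6],
    [[0, 0.5, 0], [0, 0, 0], 6],
    [[0, 0, 0], [0, 0, 0], 5],
    [[0, 0, 0], [0, 0, 0], 5],
    [[0, 0, 0], [0, 0, 0], 4.5]
  ]
}}

```text
t: 23.22
eef_pos: [459.8, -322.6, 16.6]
tcp_rot: [-1.568, 0.001, -2.862]
ft_force: [-0.0, -0.1, 0.5]
opening: 0.486
```

```bash
python3 go.py 1 459.2 -321.8 13 -164
```

```text
t 23.23 P [ 459.8 -322.6   16.6] rot [-8.982e+01  3.000e-02 -1.640e+02] F [-0.  -0.1  0.5] open 46.1 j [-0.73  0.67  1.88 -0.    0.58  0.56]
-- dist 4 turn [-0.2 -0.  -0. ]
[ [0.03, 0.36, -0.1] [-0.2, -0.0, -0.0] ]
```

>>> {"method": "apply_moves", "body": {
  "increments": [
    [[0, 0, -0.05], [0, 0, 0], 3.8],
    [[0, 0, 0], [0, 0, 0], 3.2],
    [[0, 0, 0], [0, 0, 0], 2],
    [[0, 0, 0], [0, 0, 0], 1.5],
    [[0, 0, 0], [0, 0, 0], 1.5]
  ]
}}

```text
t: 23.85
eef_pos: [459.6, -322.0, 16.8]
tcp_rot: [-1.568, 0.001, -2.862]
ft_force: [0.8, 0.4, 0.6]
opening: 0.339
```

```bash
python3 go.py 1 459.2 -321.8 13 -164
```

```text
t 23.85 P [ 459.6 -322.    16.8] rot [-8.9820e+01  3.0000e-02 -1.6401e+02] F [0.8 0.4 0.6] open 32.2 j [-0.73  0.67  1.88 -0.    0.58  0.57]
-- dist 4 turn [-0.2 -0.  -0. ]
[ [0.03, 0.38, -0.03] [-0.2, -0.0, -0.0] ]
```

>>> {"method": "apply_moves", "body": {
  "increments": [
    [[0, -1.5, 0], [-0.1, 0, 0], 1.5],
    [[0, -3, 0], [-0.1, -1, 0], 1.5],
    [[0, -4, 0], [0, -1, 0], 1.5],
    [[-1, -2, -2], [0, -1, 0], 1.5],
    [[-1, 0, -4.5], [0, -1, 0], 1.5]
  ]
}}

```text
t: 24.48
eef_pos: [457.5, -254.6, 127.6]
tcp_rot: [-1.571, 0.001, -2.793]
ft_force: [-0.6, 0.6, -4.2]
opening: 0.336
```

```bash
python3 go.py 8 440.5 132.7 100 -159.1
```

```text
t 24.48 P [ 457.5 -254.6  127.6] rot [-9.0040e+01  6.0000e-02 -1.6005e+02] F [-0.6  0.6 -4.2] open 31.9 j [-0.63  0.46  1.9   0.    0.78  0.59]
-- dist 389 turn [ 0.  -1.  -0.1]
[ [-1.45, 0.35, -4.62] [0.0, -0.1, -0.0] ]
[ [-1.46, 0.35, -4.62] [0.0, -0.1, -0.0] ]
[ [-1.47, 0.35, -4.62] [0.0, -0.1, -0.0] ]
[ [-1.48, 0.35, -4.61] [0.0, -0.1, -0.0] ]
[ [-1.49, 0.35, -4.61] [0.0, -0.1, -0.0] ]
[ [-1.5, 0.35, -4.61] [0.0, -0.1, -0.0] ]
[ [-1.51, 0.35, -4.6] [0.0, -0.1, -0.0] ]
[ [-1.52, 0.35, -4.6] [0.0, -0.1, -0.0] ]
```

>>> {"method": "apply_moves", "body": {
  "increments": [
    [[-1.5, 0.2, -4.6], [0, -0.1, 0], 1.5],
    [[-1.5, 0.2, -4.6], [0, -0.1, 0], 1.5],
    [[-1.5, 0.2, -4.6], [0, -0.1, 0], 1.5],
    [[-1.5, 0.2, -4.6], [0, -0.1, 0], 1.5],
    [[-1.5, 0.2, -4.6], [0, -0.1, 0], 1.5]
  ]
}}

```text
t: 25.1
eef_pos: [447.6, -6.2, 121.9]
tcp_rot: [-1.569, 0.005, -2.787]
ft_force: [0.4, 0.0, -4.0]
opening: 0.336
```

```bash
python3 go.py 3 440.5 132.7 90 -159.1
```

```text
t 25.1 P [447.6  -6.2 121.9] rot [ -89.87    0.27 -159.66] F [ 0.4  0.  -4. ] open 31.9 j [-0.16  0.38  2.09  0.    0.67  1.05]
-- dist 143 turn [-0.1 -0.6 -0.3]
[ [-1.38, 1.06, -4.43] [-0.0, -0.2, -0.1] ]
[ [-1.4, 1.06, -4.42] [-0.0, -0.2, -0.1] ]
[ [-1.41, 1.06, -4.42] [-0.0, -0.2, -0.1] ]
```

>>> {"method": "apply_moves", "body": {
  "increments": [
    [[-1.4, 1, -4.4], [0, -0.2, -0.1], 1.5],
    [[-1.4, 1, -4.4], [0, -0.2, -0.1], 1.5],
    [[-1.2, 1, -3.5], [0, -0.2, -0.1], 1.5],
    [[0, 0, 0], [0, 0, 0], 1.5],
    [[0, 0, 0], [0, 0, 0], 1.5]
  ]
}}

```text
t: 25.72
eef_pos: [441.3, 129.6, 94.7]
tcp_rot: [-1.567, 0.003, -2.771]
ft_force: [0.7, -0.4, -4.1]
opening: 0.337
```

```bash
python3 go.py 2 440.5 132.7 55 -159.1
```

```text
t 25.73 P [441.3 129.6  94.7] rot [ -89.8     0.16 -158.77] F [ 0.7 -0.4 -4.1] open 32.1 j [ 0.14  0.44  2.08 -0.    0.61  1.35]
-- dist 40 turn [-0.2  0.3 -0.2]
[ [-0.01, 1.98, -0.17] [-0.1, 0.2, -0.1] ]
[ [-0.01, 1.98, -0.16] [-0.1, 0.2, -0.1] ]
```

>>> {"method": "apply_moves", "body": {
  "increments": [
    [[0, 2, -0.2], [-0.1, 0.2, -0.1], 1.5],
    [[0, 2, -0.1], [-0.1, 0.1, -0.1], 1.5],
    [[0, 2, 0], [0, 0, 0], 1.5],
    [[0, 0.3, 0], [0, 0, 0], 1.5],
    [[0, 0, 0], [0, 0, 0], 1.5]
  ]
}}

```text
t: 26.35
eef_pos: [442.8, 128.1, 33.3]
tcp_rot: [-1.57, 0.004, -2.783]
ft_force: [-0.5, -0.8, -3.9]
opening: 0.34
```

```bash
python3 go.py 1 440.5 132.7 25 -159.1
```

```text
t 26.35 P [442.8 128.1  33.3] rot [ -89.94    0.22 -159.44] F [-0.5 -0.8 -3.9] open 32.3 j [ 0.14  0.56  2.12 -0.    0.45  1.35]
-- dist 10 turn [-0.1 -0.3 -0.2]
[ [0.06, 0.83, -0.51] [-0.1, -0.3, -0.2] ]
```

>>> {"method": "apply_moves", "body": {
  "increments": [
    [[0.06, 0, -0.5], [-0.1, -0.3, -0.2], 1.5],
    [[0, 0.4, 0], [0, 0, 0], 1.5],
    [[0, 0.2, 0], [0, 0, 0], 1.5],
    [[0, 0, 0], [0, 0, 0], 1.5],
    [[0, 0, 0], [0, 0, 0], 1.5]
  ]
}}

```text
t: 26.98
eef_pos: [441.1, 132.8, 28.7]
tcp_rot: [-1.571, 0.003, -2.777]
ft_force: [0.2, -0.2, -3.9]
opening: 0.341
```

```bash
python3 go.py 1 440.5 132.7 21 -159.1
```

```text
t 26.98 P [441.1 132.8  28.7] rot [ -90.01    0.17 -159.13] F [ 0.2 -0.2 -3.9] open 32.3 j [0.15 0.57 2.13 0.   0.44 1.35]
-- dist 8 turn [ 0.  -0.  -0.2]
[ [0.06, 0.77, -0.01] [0.0, -0.0, -0.2] ]
```

>>> {"method": "apply_moves", "body": {
  "increments": [
    [[0.05, 0.4, 0], [0, 0, -0.2], 1.5],
    [[0, 0.2, 0], [0, 0, 0], 1.5],
    [[0, 0.1, 0], [0, 0, 0], 1.5],
    [[0, 0, 0], [0, 0, 0], 1.5],
    [[0, 0, 0], [0, 0, 0], 1.5]
  ]
}}

```text
t: 27.6
eef_pos: [440.6, 132.6, 21.1]
tcp_rot: [-1.571, -0.001, -2.777]
ft_force: [-1.4, -0.5, -4.8]
opening: 0.334
```

```bash
python3 go.py 1 440.5 132.7 21 -159.1
```

```text
t 27.6 P [440.6 132.6  21.1] rot [-9.0010e+01 -6.0000e-02 -1.5913e+02] F [-1.4 -0.5 -4.8] open 31.7 j [ 0.15  0.59  2.13 -0.    0.43  1.36]
-- dist 0 turn [ 0.  -0.   0.1]
[ [0.01, 0.01, -0.02] [0.0, -0.0, 0.1] ]
```

>>> {"method": "apply_moves", "body": {
  "increments": [
    [[0, 0.05, 0], [0, 0, 0], 1.5],
    [[0, 0, 0], [0, 0, 0], 1.5],
    [[0, 0.05, 0], [0, 0, 0], 1.5],
    [[0, 0, 0], [0, 0, 0], 1.5],
    [[0, 0, 0], [0, 0, 0], 1.5]
  ]
}}

```text
t: 28.22
eef_pos: [440.7, 132.7, 20.8]
tcp_rot: [-1.571, -0.0, -2.777]
ft_force: [-1.1, -0.4, -2.4]
opening: 0.341
```

>>> {"method": "apply_moves", "body": {
  "increments": [
    [[0, 0.06, 0], [0, 0, 0], 1.5],
    [[0, 0, 0], [0, 0, 0], 1.5],
    [[0, 0, 0], [0, 0, 0], 3.6],
    [[0, 0, 0], [0, 0, 0], 4.2],
    [[0, 0, 0], [0, 0, 0], 5]
  ]
}}

```text
t: 28.85
eef_pos: [441.2, 132.7, 20.8]
tcp_rot: [-1.571, 0.001, -2.777]
ft_force: [0.3, 0.1, 0.8]
opening: 0.494
```

>>> {"method": "apply_moves", "body": {
  "increments": [
    [[0, 0, 0], [0, 0, 0], 5.5],
    [[0, -1, 0], [0, 0, 0], 5.5],
    [[0, -3, 0], [0, 0, 0], 5.5],
    [[0, -4, 0], [0, -4, 0], 5.5],
    [[0, -4, 0], [0, -8, 0], 5.5]
  ]
}}

```text
t: 29.48
eef_pos: [439.9, 132.5, 143.6]
tcp_rot: [-1.572, -0.004, -2.563]
ft_force: [0.6, 0.4, -0.5]
opening: 0.578
```

```bash
python3 go.py 6 603.6 274 125 -117.2
python3 - <<'E'
from h import *
p=read_camera("scene"); t=read_camera("top"); save(p,"s6.png",(330,140,510,290),4)
E
```

```text
t 29.48 P [439.9 132.5 143.6] rot [ -90.1    -0.21 -146.85] F [ 0.6  0.4 -0.5] open 54.9 j [ 0.15  0.36  2.03 -0.    0.75  1.14]
-- dist 217 turn [  0.1 -29.7   0.2]
[ [-3.58, 0.3, -0.48] [0.0, -4.9, 0.0] ]
[ [-3.6, 0.3, -0.17] [0.0, -4.9, 0.0] ]
[ [-3.61, 0.3, 0.14] [0.0, -4.9, 0.0] ]
[ [-3.58, 0.3, 0.45] [0.0, -4.9, 0.0] ]
[ [-3.53, 0.31, 0.75] [0.0, -4.9, 0.0] ]
[ [-3.45, 0.31, 1.06] [0.0, -4.9, 0.0] ]
```

View pics/s6.png

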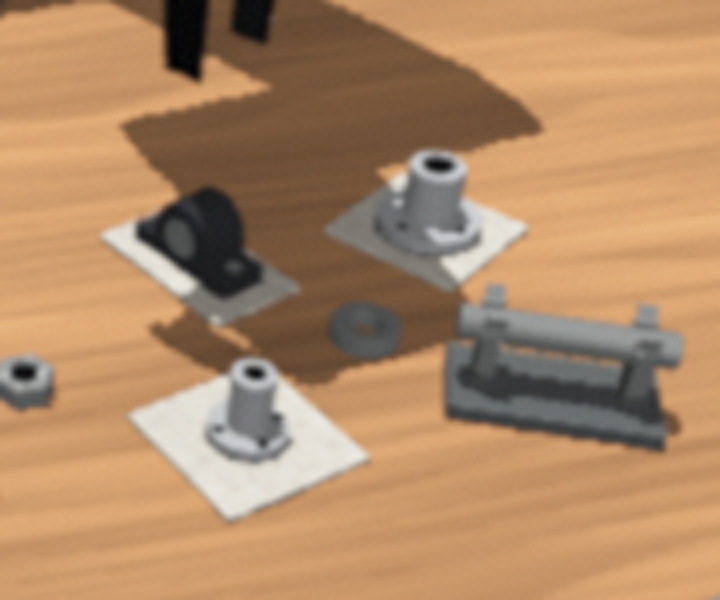

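All three placed parts stand upright: the block at about (200,245) in the crop, the large flange at (430,205) and the small flange at (248,415). Now the shaft.

>>> {"method": "apply_moves", "body": {
  "increments": [
    [[-3.6, 0.1, -0.5], [0, -4.9, 0], 5.5],
    [[-3.6, 0.1, -0.2], [0, -4.9, 0], 5.5],
    [[-3.6, 0.2, 0.1], [0, -4.9, 0], 5.5],
    [[-3.6, 0.3, 0.5], [0, -4.9, 0], 5.5],
    [[-3.5, 0.3, 0.8], [0, -4.9, 0], 5.5]
  ]
}}

```text
t: 30.2
eef_pos: [580.2, 253.0, 137.1]
tcp_rot: [-1.568, 0.002, -2.131]
ft_force: [0.0, -0.2, 0.2]
opening: 0.575
```

>>> {"method": "apply_moves", "body": {
  "increments": [
    [[-1.5, 0.3, 0.5], [0, -2, 0], 5.5],
    [[0, 0, 0], [0, 0, 0], 5.5],
    [[0, 0, 0], [0, 0, 0], 5.5],
    [[0, 0, 0], [0, 0, 0], 5.5],
    [[0, 0, 0], [0, 0, 0], 5.5]
  ]
}}

```text
t: 30.82
eef_pos: [591.6, 263.1, 132.6]
tcp_rot: [-1.57, -0.0, -2.098]
ft_force: [-0.3, 0.8, 0.1]
opening: 0.579
```

```bash
python3 go.py 4 603.6 274 60 -117.2
```

```text
t 30.82 P [591.6 263.1 132.6] rot [-8.9950e+01 -2.0000e-02 -1.2023e+02] F [-0.3  0.8  0.1] open 55.0 j [ 0.32  0.61  1.58 -0.    0.95  0.85]
-- dist 74 turn [-0. -3.  0.]
[ [-0.39, 1.81, 0.12] [-0.0, -0.8, 0.0] ]
[ [-0.38, 1.81, 0.13] [-0.0, -0.8, 0.0] ]
[ [-0.38, 1.81, 0.13] [-0.0, -0.8, 0.0] ]
[ [-0.38, 1.81, 0.14] [-0.0, -0.8, 0.0] ]
```

>>> {"method": "apply_moves", "body": {
  "increments": [
    [[-0.8, 1, 0.3], [0, -1.5, 0], 5.5],
    [[-0.7, 1, 0.3], [0, -1.5, 0], 5.5],
    [[0, 2, 0], [0, 0, 0], 5.5],
    [[0, 2, 0], [0, 0, 0], 5.5],
    [[0, 0, 0], [0, 0, 0], 5.5]
  ]
}}

```text
t: 31.45
eef_pos: [605.7, 274.3, 68.4]
tcp_rot: [-1.57, -0.001, -2.04]
ft_force: [-0.3, -0.2, 0.3]
opening: 0.576
```

```bash
python3 go.py 4 603.6 274 28 -117.2
```

```text
t 31.45 P [605.7 274.3  68.4] rot [-8.9970e+01 -3.0000e-02 -1.1687e+02] F [-0.3 -0.2  0.3] open 54.8 j [ 0.33  0.71  1.58 -0.    0.85  0.8 ]
-- dist 40 turn [-0.   0.3  0. ]
[ [0.03, 1.01, -0.04] [-0.0, 0.1, 0.0] ]
[ [0.03, 1.01, -0.04] [-0.0, 0.1, 0.0] ]
[ [0.03, 1.01, -0.04] [-0.0, 0.1, 0.0] ]
[ [0.03, 1.01, -0.04] [-0.0, 0.1, 0.0] ]
```

>>> {"method": "apply_moves", "body": {
  "increments": [
    [[0, 1.2, -0.1], [0, 0.2, 0], 5.5],
    [[0, 1.2, -0.05], [0, 0.1, 0], 5.5],
    [[0, 1.1, 0], [0, 0, 0], 5.5],
    [[0, 0.4, 0], [0, 0, 0], 5],
    [[0, 0, 0], [0, 0, 0], 4.5]
  ]
}}

```text
t: 32.08
eef_pos: [605.0, 275.4, 27.5]
tcp_rot: [-1.569, 0.0, -2.044]
ft_force: [0.1, -0.2, 0.1]
opening: 0.491
```

```bash
python3 go.py 1 604 274 27 -117.2
python3 - <<'E'
from h import *
p=read_camera("scene"); save(p,"s7.png",(420,180,520,280),6)
E
```

```text
t 32.08 P [605.  275.4  27.5] rot [-8.9920e+01  2.0000e-02 -1.1714e+02] F [ 0.1 -0.2  0.1] open 46.7 j [ 0.33  0.76  1.61 -0.    0.78  0.8 ]
-- dist 2 turn [-0.1  0.1 -0. ]
[ [0.17, 0.05, -0.03] [-0.1, 0.1, -0.0] ]
```

View pics/s7.png

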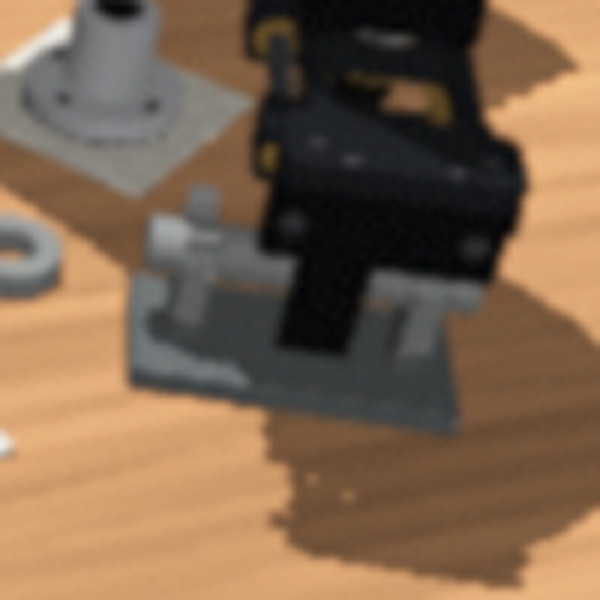

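The fingers straddle the shaft midway between the clips, with the near finger at about (320,310) in the crop. Closing.

>>> {"method": "apply_moves", "body": {
  "increments": [
    [[0.15, 0, 0], [0, 0, 0], 4],
    [[0, 0, 0], [0, 0, 0], 3],
    [[0, 0, 0], [0, 0, 0], 2.3],
    [[0, 0, 0], [0, 0, 0], 1.5],
    [[0, 0, 0], [0, 0, 0], 0.5]
  ]
}}

```text
t: 32.75
eef_pos: [604.8, 274.1, 28.9]
tcp_rot: [-1.568, 0.002, -2.044]
ft_force: [-0.5, -0.0, -1.1]
opening: 0.202
```

>>> {"method": "apply_moves", "body": {
  "increments": [
    [[0, 0, 0], [0, 0, 0], 0],
    [[0, 0, 0], [0, 0, 0], 0],
    [[0, 0, 0], [0, 0, 0], 0],
    [[0, 0, 0], [0, 0, 0], 0],
    [[0, 0, 0], [0, 0, 0], 0]
  ]
}}

```text
t: 33.38
eef_pos: [604.8, 274.1, 28.9]
tcp_rot: [-1.568, 0.002, -2.044]
ft_force: [-0.3, -0.6, 0.3]
opening: 0.204
```

```bash
python3 go.py 1 604 274 27 -117.2
```

```text
t 33.38 P [604.8 274.1  28.9] rot [-8.9850e+01  9.0000e-02 -1.1714e+02] F [-0.3 -0.6  0.3] open 19.4 j [ 0.33  0.76  1.61 -0.    0.77  0.8 ]
-- dist 2 turn [-0.2  0.1 -0.1]
[ [0.05, 0.19, -0.06] [-0.2, 0.1, -0.1] ]
```

>>> {"method": "apply_moves", "body": {
  "increments": [
    [[0, -0.5, 0], [0, 0, 0], 0],
    [[0, -0.5, 0], [0, 0, 0], 0],
    [[0, -0.5, 0], [0, 0, 0], 0],
    [[0, -0.5, 0], [0, 0, 0], 0],
    [[0, -0.5, 0], [0, 0, 0], 0]
  ]
}}

```text
t: 34.0
eef_pos: [604.2, 273.9, 54.6]
tcp_rot: [-1.569, 0.0, -2.044]
ft_force: [0.4, -0.4, -2.5]
opening: 0.2
```

>>> {"method": "apply_moves", "body": {
  "increments": [
    [[0, -3, 0], [0, 0, 0], 0],
    [[0, -4, 0], [0, -1, 0], 0],
    [[0.5, -3, 0.2], [0, -4, 0], 0],
    [[2, 0, 1], [0, -5, 0], 0],
    [[4, 0, 1.5], [0, -5, 0], 0]
  ]
}}

```text
t: 34.62
eef_pos: [608.2, 204.8, 161.1]
tcp_rot: [-1.566, 0.002, -1.771]
ft_force: [0.9, -0.4, -2.6]
opening: 0.201
```

```bash
python3 go.py 7 598.2 -95.9 130 -72.6
```

```text
t 34.62 P [608.2 204.8 161.1] rot [ -89.72    0.11 -101.49] F [ 0.9 -0.4 -2.6] open 19.1 j [ 0.22  0.57  1.58 -0.    0.99  0.42]
-- dist 302 turn [ -0.3 -28.9  -0. ]
[ [4.24, 0.44, 0.71] [-0.0, -4.1, -0.0] ]
[ [4.28, 0.44, 0.41] [-0.0, -4.1, -0.0] ]
[ [4.3, 0.44, 0.1] [-0.0, -4.1, -0.0] ]
[ [4.29, 0.44, -0.21] [-0.0, -4.1, -0.0] ]
[ [4.27, 0.44, -0.52] [-0.0, -4.1, -0.0] ]
[ [4.22, 0.44, -0.82] [-0.0, -4.1, -0.0] ]
[ [4.15, 0.44, -1.13] [-0.0, -4.1, -0.0] ]
```

>>> {"method": "apply_moves", "body": {
  "increments": [
    [[4.2, 0.2, 0.7], [0, -4.1, 0], 0],
    [[4.3, 0.2, 0.4], [0, -4.1, 0], 0],
    [[4.3, 0.2, 0.1], [0, -4.1, 0], 0],
    [[4.3, 0.2, -0.2], [0, -4.1, 0], 0],
    [[4.3, 0.2, -0.5], [0, -4.1, 0], 0]
  ]
}}

```text
t: 35.25
eef_pos: [602.1, -16.3, 154.2]
tcp_rot: [-1.56, -0.001, -1.4]
ft_force: [-0.3, -0.1, -2.4]
opening: 0.204
```

```bash
python3 go.py 2 598.2 -95.9 120 -72.6
```

```text
t 35.25 P [602.1 -16.3 154.2] rot [-8.941e+01 -3.000e-02 -8.019e+01] F [-0.3 -0.1 -2.4] open 19.4 j [-0.14  0.52  1.69  0.    0.92 -0.31]
-- dist 87 turn [-0.6 -7.6  0.1]
[ [3.89, 1.7, -0.89] [-0.3, -3.8, 0.0] ]
[ [3.82, 1.7, -1.14] [-0.3, -3.8, 0.0] ]
```

>>> {"method": "apply_moves", "body": {
  "increments": [
    [[3.8, 1, -0.9], [-0.3, -3.5, 0], 0],
    [[3.2, 1.5, -1], [-0.3, -3.5, 0], 0],
    [[0, 0.5, 0], [0, 0, 0], 0],
    [[0, 0, 0], [0, 0, 0], 0],
    [[0, 0, 0], [0, 0, 0], 0]
  ]
}}

```text
t: 35.88
eef_pos: [597.9, -92.8, 126.2]
tcp_rot: [-1.568, -0.003, -1.277]
ft_force: [-0.3, 0.9, -2.2]
opening: 0.202
```

```bash
python3 go.py 2 598.2 -95.9 80 -72.6
```

```text
t 35.88 P [597.9 -92.8 126.2] rot [-89.82  -0.17 -73.16] F [-0.3  0.9 -2.2] open 19.2 j [-0.26  0.56  1.7  -0.    0.87 -0.56]
-- dist 46 turn [-0.2 -0.6  0.2]
[ [0.15, 2.31, -0.04] [-0.1, -0.3, 0.1] ]
[ [0.15, 2.31, -0.03] [-0.1, -0.3, 0.1] ]
```

>>> {"method": "apply_moves", "body": {
  "increments": [
    [[0.3, 2, -0.1], [-0.1, -0.3, 0.1], 0],
    [[0, 2, 0], [-0.1, -0.3, 0.1], 0],
    [[0, 0.9, 0], [0, 0, 0], 0],
    [[0, 0, 0], [0, 0, 0], 0],
    [[0, 0, 0], [0, 0, 0], 0]
  ]
}}

```text
t: 36.5
eef_pos: [599.8, -92.6, 79.3]
tcp_rot: [-1.567, -0.002, -1.263]
ft_force: [0.6, -0.3, -2.4]
opening: 0.201
```

```bash
python3 go.py 2 598.2 -95.9 50 -72.6
python3 - <<'E'
from h import *
p=read_camera("scene"); save(p,"s8.png",(240,180,360,280),6)
from scipy.spatial.transform import Rotation as Ro
s=readout.state(); R=Ro.from_euler("xyz",s["tcp_rot"]).as_matrix(); P=s["eef_pos"]
for dz in (16.1,): print([((w2p(p,P+[0,0,dz]+k*R[:,0])-[240,180])*6).round()[0].tolist() for k in (-55,55)])
E
```

```text
t 36.5 P [599.8 -92.6  79.3] rot [-89.77  -0.11 -72.35] F [ 0.6 -0.3 -2.4] open 19.1 j [-0.26  0.62  1.73  0.    0.78 -0.57]
-- dist 30 turn [-0.2  0.3  0.1]
[ [0.13, 1.46, -0.13] [-0.1, 0.1, 0.1] ]
[ [0.13, 1.46, -0.13] [-0.1, 0.1, 0.1] ]
[[500.0, 240.0], [189.0, 355.0]]
```

View pics/s8.png

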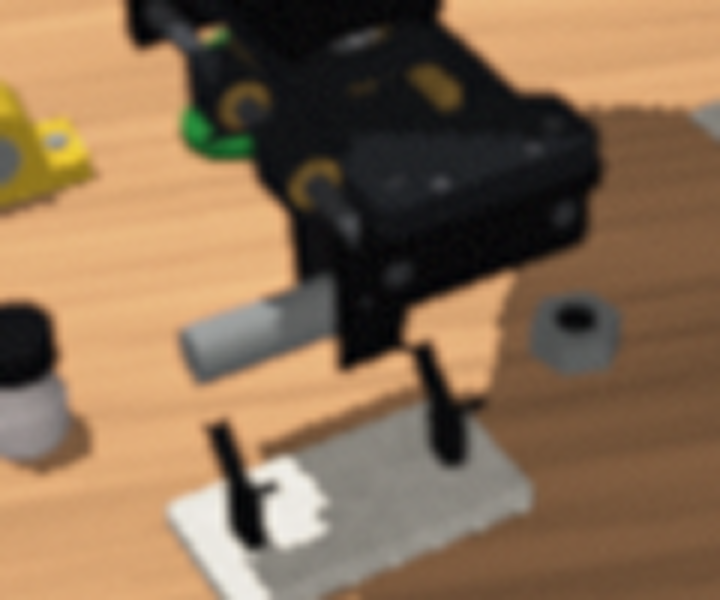

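The shaft is held level. Its visible end is at about (193,355) in the crop, against a prediction of (189,355), so it is centred to about 1 mm and sits above the cradle. Lowering.

>>> {"method": "apply_moves", "body": {
  "increments": [
    [[0.3, 1, -0.25], [-0.1, 0.1, 0.1], 0],
    [[0, 1, 0], [-0.1, 0.1, 0], 0],
    [[0, 0.6, 0], [0, 0, 0], 0],
    [[0, 0, 0], [0, 0, 0], 0],
    [[0, 0, 0], [0, 0, 0], 0]
  ]
}}

```text
t: 37.17
eef_pos: [598.5, -96.7, 51.9]
tcp_rot: [-1.57, -0.0, -1.267]
ft_force: [-1.2, 0.3, -1.7]
opening: 0.201
```

```bash
python3 go.py 2 598.2 -95.9 33 -72.6
```

```text
t 37.17 P [598.5 -96.7  51.9] rot [-8.995e+01 -2.000e-02 -7.259e+01] F [-1.2  0.3 -1.7] open 19.1 j [-0.27  0.66  1.75  0.    0.73 -0.57]
-- dist 19 turn [-0.  0.  0.]
[ [-0.04, 0.94, -0.0] [-0.0, 0.0, 0.0] ]
[ [-0.04, 0.94, -0.0] [-0.0, 0.0, 0.0] ]
```

>>> {"method": "apply_moves", "body": {
  "increments": [
    [[-0.05, 0.5, 0], [0, 0, 0], 0],
    [[0, 0.5, 0], [0, 0, 0], 0],
    [[0, 0.4, 0], [0, 0, 0], 0],
    [[0, 0.2, 0], [0, 0, 0], 0],
    [[0, 0, 0], [0, 0, 0], 0]
  ]
}}

```text
t: 37.8
eef_pos: [598.5, -96.1, 35.0]
tcp_rot: [-1.57, -0.001, -1.267]
ft_force: [0.6, 1.1, -0.7]
opening: 0.201
```

```bash
python3 go.py 1 598.2 -95.9 29 -72.6
```

```text
t 37.8 P [598.5 -96.1  35. ] rot [-8.993e+01 -4.000e-02 -7.258e+01] F [ 0.6  1.1 -0.7] open 19.1 j [-0.27  0.69  1.76  0.    0.69 -0.57]
-- dist 6 turn [-0.1  0.   0. ]
[ [-0.03, 0.6, -0.02] [-0.1, 0.0, 0.0] ]
```

>>> {"method": "apply_moves", "body": {
  "increments": [
    [[0, 0.15, 0], [0, 0, 0], 0],
    [[0, 0.1, 0], [0, 0, 0], 0],
    [[0, 0.1, 0], [0, 0, 0], 0],
    [[0, 0, 0], [0, 0, 0], 0],
    [[0, 0, 0], [0, 0, 0], 0]
  ]
}}

```text
t: 38.42
eef_pos: [598.6, -96.2, 31.6]
tcp_rot: [-1.569, -0.001, -1.267]
ft_force: [-0.6, 0.4, -2.1]
opening: 0.199
```

>>> {"method": "apply_moves", "body": {
  "increments": [
    [[0, 0.1, 0], [0, 0, 0], 0],
    [[0, 0.05, 0], [0, 0, 0], 0],
    [[0, 0.05, 0], [0, 0, 0], 0],
    [[0, 0, 0], [0, 0, 0], 0],
    [[0, 0, 0], [0, 0, 0], 0]
  ]
}}

```text
t: 39.05
eef_pos: [598.7, -96.3, 29.8]
tcp_rot: [-1.569, -0.001, -1.267]
ft_force: [-0.5, 0.5, 0.4]
opening: 0.203
```

>>> {"method": "apply_moves", "body": {
  "increments": [
    [[0, 0.05, 0], [0, 0, 0], 0],
    [[0, 0, 0], [0, 0, 0], 0],
    [[0, 0.05, 0], [0, 0, 0], 0],
    [[0, 0, 0], [0, 0, 0], 0],
    [[0, 0, 0], [0, 0, 0], 0]
  ]
}}

```text
t: 39.67
eef_pos: [598.7, -96.3, 29.5]
tcp_rot: [-1.569, -0.001, -1.267]
ft_force: [-1.4, -0.3, 1.9]
opening: 0.202
```

```bash
python3 go.py 1 598.2 -95.9 29 -72.6
python3 - <<'E'
from h import *
p=read_camera("scene"); save(p,"s9.png",(240,200,360,300),6)
E
```

```text
t 39.67 P [598.7 -96.3  29.5] rot [-8.988e+01 -8.000e-02 -7.258e+01] F [-1.4 -0.3  1.9] open 19.2 j [-0.27  0.7   1.76  0.    0.68 -0.57]
-- dist 1 turn [-0.1  0.   0.1]
[ [-0.05, 0.05, -0.04] [-0.1, 0.0, 0.1] ]
```

View pics/s9.png

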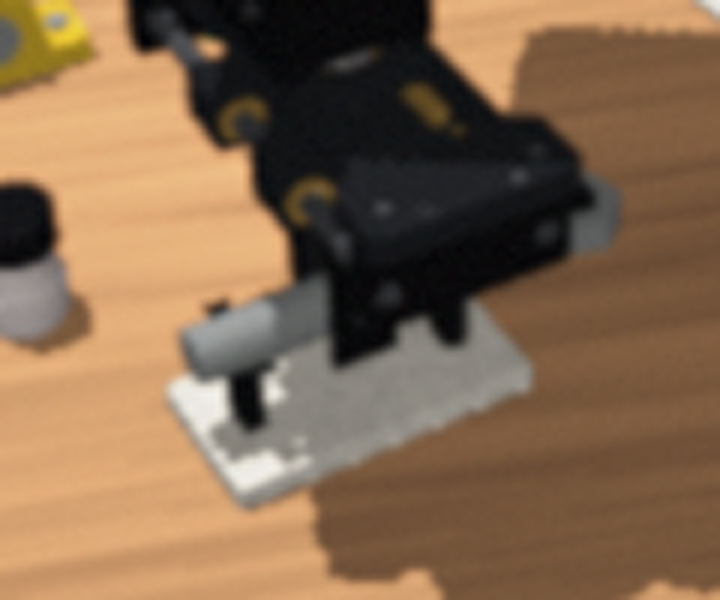

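The shaft lies in the Vs: its near end is at about (200,350) in the crop, with the black V behind and below it. The force reading confirms contact, so I'm releasing.

>>> {"method": "apply_moves", "body": {
  "increments": [
    [[0, 0.03, 0], [0, 0, 0], 0],
    [[0, 0, 0], [0, 0, 0], 2.2],
    [[0, 0, 0], [0, 0, 0], 2.8],
    [[0, 0, 0], [0, 0, 0], 3.5],
    [[0, 0, 0], [0, 0, 0], 4.5]
  ]
}}

```text
t: 40.35
eef_pos: [599.1, -96.3, 29.0]
tcp_rot: [-1.568, -0.002, -1.267]
ft_force: [-0.6, 0.0, 0.6]
opening: 0.418
```

>>> {"method": "apply_moves", "body": {
  "increments": [
    [[0, 0, 0], [0, 0, 0], 5],
    [[0, -1, 0], [0, 0, 0], 5],
    [[0, -3, 0], [0, 0, 0], 5],
    [[0, -5, 0], [0, 0, 0], 5],
    [[0, -5, -3], [0, 0, 0], 5]
  ]
}}

```text
t: 40.98
eef_pos: [569.4, -104.8, 171.1]
tcp_rot: [-1.572, 0.001, -1.266]
ft_force: [0.7, -0.9, 0.6]
opening: 0.524
```

>>> {"method": "apply_moves", "body": {
  "increments": [
    [[0, -2, -5], [0, 0, 0], 5],
    [[4, -1, -4], [0, 0, 0], 5],
    [[5, 0, 0], [0, 0, 0], 5],
    [[5, 0, 0], [0, 0, 0], 5],
    [[4, 0, 0], [0, 0, 0], 5]
  ]
}}

```text
t: 41.6
eef_pos: [535.9, -307.4, 212.5]
tcp_rot: [-1.563, -0.008, -1.263]
ft_force: [0.3, 0.6, -0.6]
opening: 0.527
```

>>> {"method": "apply_moves", "body": {
  "increments": [
    [[5, 0, 0], [0, 0, 0], 5],
    [[5, 0, 0], [0, 0, 0], 5],
    [[0, 0, 0], [0, 0, 0], 5],
    [[0, 0, 0], [0, 0, 0], 5],
    [[0, 0, 0], [0, 0, 0], 5]
  ]
}}

```text
t: 42.22
eef_pos: [566.1, -406.8, 215.9]
tcp_rot: [-1.562, -0.009, -1.265]
ft_force: [-0.4, -0.3, -0.6]
opening: 0.526
```

```bash
python3 - <<'E'
from fit import *
p=read_camera("scene"); t=read_camera("top"); print(readout.state()["eef_pos"].round(), readout.state()["t"])
save(p,"a.png",(230,170,490,300),3); save(t,"b.png",(190,145,450,255),3)
cv2.imwrite("pics/fin.png",np.vstack([cv2.imread("pics/a.png"),cv2.imread("pics/b.png")])[:, :780][:600*2])
im=cv2.imread("pics/fin.png"); print(im.shape); cv2.imwrite("pics/fin.png",cv2.resize(im,None,fx=.83,fy=.83,interpolation=cv2.INTER_AREA))
np.save("pf.npy",p,allow_pickle=True); np.save("tf.npy",t,allow_pickle=True)
E
```

```text
[ 566. -407.  216.] 42.325
(720, 780, 3)
```

View pics/fin.png

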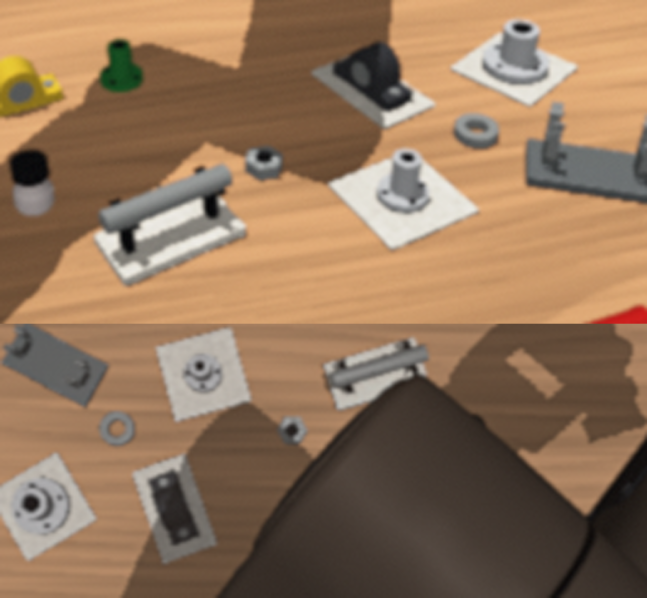

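All four parts are in place in both views. I'll check the centring numerically by edge alignment of each part against its pad.

```bash
cat > chk.py <<'E'
from fit import *
import itertools
p=np.load("pf.npy",allow_pickle=True).item(); t=np.load("tf.npy",allow_pickle=True).item()
def grad(p):
    g=np.zeros(p["img"].shape[:2])
    for c in range(3):
        a=cv2.GaussianBlur(p["img"][...,c].astype(float),(0,0),.8); g=np.maximum(g,np.hypot(cv2.Sobel(a,-1,1,0),cv2.Sobel(a,-1,0,1)))
    return np.minimum(g,120)
def score(p,g,parts,x,y,yaw,dz,win):
    m=render(p,parts,x,y,yaw,win,dz); e=np.hypot(cv2.Sobel(m,-1,1,0),cv2.Sobel(m,-1,0,1)); G=g[win[1]:win[3],win[0]:win[2]]
    return (e*G).sum()/np.sqrt((e*e).sum())
def run(name,x,y,yaw,dz,vy=False):
    for cn,pp in (("scene",p),("top",t)):
        g=grad(pp); uv=w2p(pp,[x,y,20])[0]; win=(int(uv[0]-50),int(uv[1]-50),int(uv[0]+50),int(uv[1]+50))
        f=lambda q:-score(pp,g,M[name],x+q[0],y+q[1],yaw+(q[2]/50 if vy else 0),dz,win)
        b=min(itertools.product(range(-6,7,2),range(-6,7,2),(-4,0,4) if vy else (0,)),key=f); b=np.array(b,float)
        r=minimize(f,b,method="Nelder-Mead",options=dict(initial_simplex=b+np.array([[0,0,0],[1.5,0,0],[0,1.5,0],[0,0,2]]),xatol=.05,fatol=.01))
        print(name,cn,"pos",np.round([x+r.x[0],y+r.x[1]],1),"yaw",round(np.degrees(yaw+(r.x[2]/50 if vy else 0)),1))
d=np.radians
run("large_pad",440.1,282.3,d(32.2),0,True); run("large_flange",440.1,282.3,0,4)
run("small_pad",595.2,103.4,d(16.4),0,True); run("small_flange",595.2,103.4,0,4)
run("block_pad",439.6,132.8,d(20.9),0,True); run("bearing_block",439.6,132.8,d(20.9),4,True)
run("cradle",597.6,-96,d(107.4),0,True); run("shaft",597.6,-96,d(107.4),45,True)
E
python3 chk.py
```

```text
large_pad scene pos [438.  283.2] yaw 31.2
large_pad top pos [440.3 282.7] yaw 32.2
large_flange scene pos [441.7 280.7] yaw 0.0
large_flange top pos [439.1 280.2] yaw 0.0
small_pad scene pos [593.7 103.6] yaw 16.8
small_pad top pos [595.5 103.6] yaw 16.2
small_flange scene pos [597.6 102.5] yaw 0.0
small_flange top pos [593.4 103.2] yaw 0.0
block_pad scene pos [439.6 133.1] yaw 20.4
block_pad top pos [439.9 133.2] yaw 20.8
bearing_block scene pos [441. 132.] yaw 22.7
bearing_block top pos [440.3 132.8] yaw 22.2
cradle scene pos [595.1 -96.8] yaw 110.1
cradle top pos [598.3 -96.3] yaw 108.1
shaft scene pos [598.1 -97.5] yaw 108.1
shaft top pos [597.3 -93.4] yaw 108.3
```

```bash
python3 - <<'E'
from h import *
p=np.load("pf.npy",allow_pickle=True).item(); t=np.load("tf.npy",allow_pickle=True).item()
def tile(q,X,r=18,n=262):
    u,v=w2p(q,X)[0]; u,v=int(round(u)),int(round(v)); return cv2.resize(np.clip(q["img"][v-r:v+r,u-r:u+r,::-1]*1.4,0,255).astype(np.uint8),(n,n),interpolation=cv2.INTER_CUBIC)
L=[[440.3,282.4,10],[595.5,103.5,10],[439.8,133,10]]
cv2.imwrite("pics/z.png",np.vstack([np.hstack([tile(q,x,25 if q is t else 32) for x in L]) for q in (t,p)]))
E
```

```text
(no output)
```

View pics/z.png

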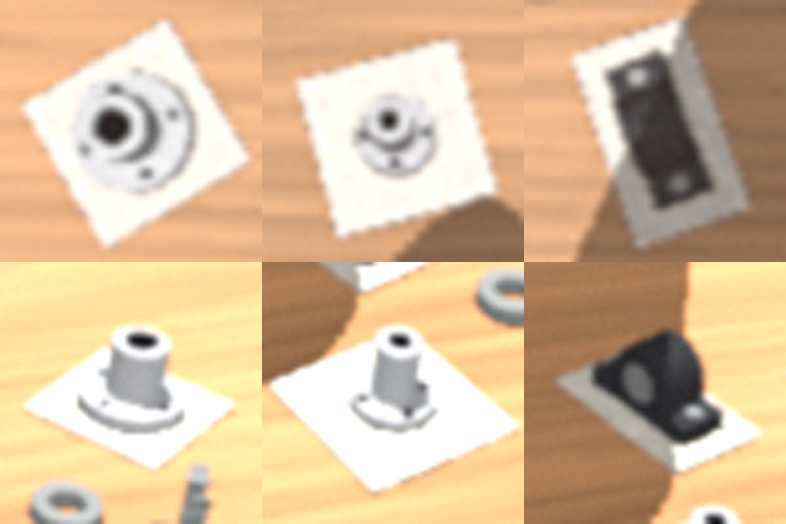

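```bash
python3 - <<'E'
from h import *
p=np.load("pf.npy",allow_pickle=True).item(); g=cv2.resize(p["img"].mean(2).astype(np.float32),None,fx=1,fy=1)
for nm,c,r in (("large",(440.0,282.5),32),("small",(595.3,103.5),22)):
    for a in (-90,-60,-30,0,30,60,90):
        th=np.radians(a); R=np.arange(r-4,r+9,1.); X=np.c_[c[0]+R*np.cos(th),c[1]+R*np.sin(th),0*R+4]; uv=w2p(p,X).astype(np.float32)
        print(nm,a,cv2.remap(g,uv[:,0].reshape(1,-1),uv[:,1].reshape(1,-1),cv2.INTER_LINEAR)[0].round().astype(int))
E
```

```text
large -90 [118 120 124 135 150 166 183 198 210 216 221 223 224]
large -60 [125 129 134 141 156 171 184 196 207 217 220 223 224]
large -30 [123 125 128 130 143 159 173 186 197 204 212 219 224]
large 0 [129 132 136 145 158 173 186 199 206 214 220 225 226]
large 30 [128 126 131 146 161 179 194 208 215 220 223 224 224]
large 60 [170 162 154 164 180 194 209 222 224 226 226 226 226]
large 90 [170 184 193 203 207 209 210 211 212 213 215 218 221]
small -90 [152 143 140 145 164 183 198 214 219 222 223 224 224]
small -60 [129 132 139 151 168 185 200 210 218 221 221 221 220]
small -30 [135 133 146 159 173 185 198 210 215 219 223 224 225]
small 0 [134 134 145 158 174 188 203 214 218 221 223 223 224]
small 30 [139 133 131 148 171 192 208 220 223 224 225 225 225]
small 60 [171 161 147 146 149 170 193 206 218 222 224 225 226]
small 90 [130 144 161 178 194 205 214 218 222 222 223 223 223]
```

```bash
python3 -c "
from cell import env,readout
print(env.job_done()); print(readout.state()['t'])"
```

```text
the job is handed in; nothing more can be done
None
the job is handed in; nothing more can be done
```

I placed all four parts in the order asked: large flange, small flange, bearing block, then shaft. The job was handed in at about 42 s on the robot clock, with the gripper well clear of everything. Each part was lowered until the wrist force showed contact before I let go, and nothing was dropped.

**What the last checks showed**
- **Flanges:** both stand upright with no black showing around their discs. An intensity profile around each rim puts both centred to about 1 mm.
- **Bearing block:** it stands on its outline, centred to about 1 mm. Its measured turn was about 1.5° off the pad's, which is close to what the low-resolution images can resolve.
- **Shaft:** it came free of the clips and rests in both Vs. The gripper height at contact was within 1 mm of the height when it was in the clips, where the axis is also 45 mm up.

**Where checks disagreed:** the edge-alignment check was noisier than the others, with the two cameras up to 4 mm apart on some positions. It put the large flange about 2 mm off centre and disagreed on the shaft's position along the cradle. The rim profile and the lack of any black crescent did not support the 2 mm for the flange. For the shaft there was no finer check, so I know its centring along the cradle only to a few millimetres. I moved nothing further.

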